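# Empty the tumbler barrel and put it back

## Robot

A 7-joint arm with a two-finger parallel gripper is mounted at the origin on a cart in front of the work surface, level with it; the furniture and walls round the work are solid. World frame = base frame: x ahead of the robot, y to its left, z up, the work surface at z = 0. Lengths are in mm, angles in rad, forces in N, time in s.
With the tool pointing down it reaches from about 425 to 825 mm from the base axis. Payload 3.6 kg.
Tool frame: the origin (TCP) lies at the very end of the fingers, on their centre line; the grasp point (between the pads) lies 19 mm behind it; z points along the fingers, y is the line along which they close (so a half turn about z gives the same grasp; the last joint's range is limited). The gripper opens to 85 mm and grips with 20 to 120 N. Pads are 22 mm wide; open, the fingers measure 114 mm over their backs; the gripper's body (76 mm by 85 mm) begins 54 mm behind the grasp point. The pads swing forward as they close: fully open they stand 13 mm farther back than shut.
Start: joints at [-1.284, 0.615, -0.013, 1.423, 0.008, 1.103, -0.04], TCP at [199.985, 618.438, 194.897] pointing down, gripper open.
Joint ranges: [-3.12, 3.12], [-0.3, 2.06], [-1.34, 1.32], [0.26, 2.42], [-1.36, 4.5], [0.01, 1.98], [-2.84, 2.84]. Speed limits (rad/s): [2.79, 2.79, 3.14, 3.14, 3.14, 3.14, 3.14].

## Interface

Orientations are given as a unit quaternion [x, y, z, w].
In Python, from bench import sensors, optics, r gives the robot as it stands.
- The arm moves only by the tool play_rows, never from a script. Its argument "series" is a list of rows, each an object of numbers: "tx", "ty", "tz": the shift along the tool's x, y, z in cm; "rx", "ry", "rz": the turn, a rotation vector about the tool's x, y, z in rad; "fingers": the closure, from 0 (fully open) to 1 (shut). In form: [{"tx": .., "ty": .., "tz": .., "rx": .., "ry": .., "rz": .., "fingers": ..}, ...]. A call has 1 to 20 rows; each row is the pose to reach, as a shift and turn from the pose commanded when the call began, along the tool's axes at that moment; what a row does not reach only later rows make up. A row lasts 1/12 s, in which the tool goes at most 41.7 mm and 7.16 degrees, less where a joint would pass 70% of its speed; a pose out of reach is approached as far as the arm can. A call with a gripper value outside its range is refused whole. The fingers move at their own pace and stop on an object; the grip force is fixed at half the most. Time passes only in rows, so rows that repeat a pose let the fingers close. It gives the time, the measured TCP pose, the force, the opening and the grip force at its end, in the units of the state.
- sensors.observe(): the state, without advancing time (a new reading comes with each control period).
- optics.read_camera(name): name is "side" or "top" or "wrist"; returns a dict with "color" (384x512x3 uint8, red, green, blue), "z_map" (384x512 float32, mm along the optical axis (not along the pixel's ray), 0 where there is no reading), "camera_matrix" (3x3 intrinsics, pixels), "rvec" (rotation vector, rad) and "tvec" (3), from world to camera coordinates, as OpenCV has them; the wrist camera has in their place "tool_from_camera" (4x4, takes a point from camera to tool coordinates, whose origin is the TCP and whose axes are the flange's). Camera axes: x right, y down, z forward; pixel columns grow to the right and rows downward; lengths in mm; the calibration is good to about 2 mm. A picture is of the moment at which its call begins: read the wrist's pose just before it.
- r.close_job(): hands the job in; it is judged then, once.
The state is a dict: "t": time; "qpos": joint angles; "qd": joint speeds; "joint_efforts": joint torques, N m; "tool_pos": TCP position; "tcp_rot": TCP orientation; "ft_force": force on the tool from outside, world axes, zero at the start; "ft_torque": the same for the moment, N m; "grip_width": finger opening in mm; "finger_force": force on a finger pad.
Only numpy, scipy, OpenCV 4.12 (cv2) and the standard library are available. Lean on these libraries where they do the work, as an engineer would, in place of code of your own. Each camera call takes 0.05 s, during which the arm holds its last target. There are 200 camera calls.

## Task

Lift the small tumbler barrel off its rollers, turn it mouth-down over the metal tray with its mouth no more than about 15 cm above the tray, and shake it until it grows no lighter, so that all three steel bars have dropped out into the tray. Then lay the empty barrel back on its rollers as it lay, mouth the same way and let go of it, and last swing the stop arm fully home across its mouth. Leave the things lying around where they are.

Things in the scene. Friction and masses are not known exactly. Their poses are not given: they have to be found in the camera images.
- barrel: grey octagonal tumbler barrel with black ends, lying level: 140 mm long, 58 mm over its flats (inside 50 mm, 130 mm long), 0.22 kg empty (give or take a fifth), about 0.52 kg full. Origin at its middle on its axis, 60 mm above the bench as it lies; +x runs along the axis to the open mouth. Its +y and -y flats stand upright: grip across them from above, nearer the closed end with the fingers slanting toward the mouth
- barrel_mouth (a point): centre of the barrel's open mouth, on its axis, 70 mm along +x from the barrel's origin. An inward lip (5 mm thick, 8 mm deep all round) narrows the mouth to 34 mm, so with the mouth down bars can stay caught on the lip until the barrel is shaken sideways or jolted
- bar_1: one of three identical plain steel spacer bars, 60x15x15 mm, 0.10 kg (give or take a fifth), inside the barrel at the start; origin at its centre, x along its length
- bar_2: one of three identical plain steel spacer bars, 60x15x15 mm, 0.10 kg (give or take a fifth), inside the barrel at the start; origin at its centre, x along its length
- bar_3: one of three identical plain steel spacer bars, 60x15x15 mm, 0.10 kg (give or take a fifth), inside the barrel at the start; origin at its centre, x along its length
- tray: plain sheet-metal tray, fixed to the bench, 180 mm (its x) by 220 mm (its y), 45 mm high, walls and floor 4 mm; origin at the centre of its underside, on the bench
- cradle: low grey roller cradle, fixed; base 185 (x) by 124 (y) by 12 mm, reaching 80 mm behind and 105 mm ahead of its origin; a black motor 43 mm high on its +y side, 60 to 96 mm from the axis, 2 to 68 mm ahead of the origin. Origin on the bench under the middle of the barrel's place; +x is the way the mouth points
- cradle_seat (a point): where the barrel's origin belongs when it lies on the rollers: 60 mm above the cradle's origin. Rubber rollers carry it only 50 to 64 mm behind and 38 to 52 mm ahead of this point (their tops 17 mm below the barrel's axis); between them run two 8 mm shafts, 25 mm below the axis and 29 mm to either side
- stop_arm (a joint): angle of the stop arm on its upright hinge: 0 = fully home, reaching across the mouth end of the cradle (end stop); grows as it swings away from the barrel (seen from above counter-clockwise), up to 1.2 rad; starts open. Slight friction (0.03 N m), stays where it is left
- stop_pivot (a point): point on the stop arm's hinge axis, at the arm's height (60 mm above the bench), 84 mm ahead of the cradle's origin in its x and 40 mm to its +y side
- stop_knob (a point): centre of the top of the upright black knob at the end of the stop arm: 14 mm thick, its top 113 mm above the bench and 25 mm above the top of the lying barrel, 65 mm from the hinge axis. At joint angle a it lies from the hinge axis by (65 sin a, -65 cos a) mm in the cradle's x and y
- tape_rule: square tape rule in a white case lying on its side, 78x81x34 mm; bystander; origin under its middle
- squeeze_bottle: white moulded squeeze bottle lying on its side, 209x114x74 mm; bystander; origin under its middle
- pliers: cutting pliers with black handles lying flat, 82x134x11 mm; bystander; origin under their middle

How it is judged:
By the outcome, as a careful person would: the job done as asked, in the order asked, and still so for the second after the job is handed in, with the robot touching nothing.
It also fails if it takes over 72 s, if anything falls off the work surface, if the arm or the gripper's body presses on something with over 40 N, if the wrist force passes 120 N, or if a joint passes its speed limit or range.

## Working session

There is one attempt and no reset: what is moved stays moved. The work goes in short steps, Python scripts to look and compute and a tool call to move; the robot and the scene stay as the last step left them, time stands still between calls to the robot, and variables do not carry over. Pictures are saved under pics/ and viewed, at most 10 in all, crops included, and the job is handed in when it is done.

Besides the shell and the picture viewer there is one more tool, called after ">>>" by a JSON object that holds its "fn" and its "kwargs", one argument or row to a line. play_rows: Moves the arm, as the interface text tells. Its arguments: {"type":"object","properties":{"series":{"type":"array"}},"required":["series"]}

```bash
ls; mkdir -p pics
cat > h.py <<'E'
import numpy as np, cv2
from bench import sensors, optics, r
from scipy.spatial.transform import Rotation as R
def cam(name):
    s=sensors.observe(); d=optics.read_camera(name)
    if name=='wrist':
        T=np.eye(4);T[:3,:3]=R.from_quat(s['tcp_rot']).as_matrix();T[:3,3]=s['tool_pos']
        d['W']=T@np.array(d['tool_from_camera'])
    else:
        Rm,_=cv2.Rodrigues(np.array(d['rvec'],float)); W=np.eye(4); W[:3,:3]=Rm.T; W[:3,3]=-Rm.T@np.array(d['tvec'],float).ravel(); d['W']=W
    K=np.array(d['camera_matrix']); z=d['z_map']; v,u=np.indices(z.shape)
    P=np.stack([(u-K[0,2])/K[0,0]*z,(v-K[1,2])/K[1,1]*z,z],-1)
    d['P']=P@d['W'][:3,:3].T+d['W'][:3,3]; d['P'][z==0]=np.nan
    return d
def save(d,n): cv2.imwrite('pics/'+n+'.png',d['color'][:,:,::-1])
E
python3 - <<'E'
from h import *
print(sensors.observe())
a=cam('top');b=cam('side')
cv2.imwrite('pics/top1.png',cv2.resize(a['color'][:,:,::-1],(768,576),interpolation=cv2.INTER_CUBIC));cv2.imwrite('pics/side1.png',cv2.resize(b['color'][:,:,::-1],(768,576),interpolation=cv2.INTER_CUBIC))
np.savez('a.npz',c=a['color'],P=a['P']);np.savez('b.npz',c=b['color'],P=b['P'])
print(a['W'],b['W'])
E
```

```text
pics
{'t': 0.0, 'qpos': array([-1.28447294,  0.61590434, -0.01262108,  1.42495139,  0.00805535,
        1.10340196, -0.0404009 ]), 'qd': array([-0.00029349,  0.00075844, -0.00104565, -0.0009782 ,  0.00042867,
        0.00052767, -0.00180884]), 'joint_efforts': array([ 7.03676815e-04, -4.69199717e+01,  2.59295180e-01, -1.71027392e+01,
        9.90808709e-03,  9.63444239e-03, -2.08590158e-07]), 'tool_pos': array([199.74046897, 617.61935999, 193.73052168]), 'tcp_rot': array([ 1.55750044e-01,  9.87795633e-01, -1.29188915e-03, -2.05475179e-04]), 'ft_force': array([ 0.44881602, -1.58022065, -0.13406591]), 'ft_torque': array([ 0.03194089,  0.03472644, -0.02289118]), 'finger_force': 0.0, 'grip_width': 85.10116915494358}
[[-2.42746006e-02 -9.89445540e-01  1.42857505e-01  3.86801784e+02]
 [-9.99548675e-01  2.65513777e-02  1.40524458e-02  1.93589456e+00]
 [-1.76971934e-02 -1.42451913e-01 -9.89643502e-01  1.45019615e+03]
 [ 0.00000000e+00  0.00000000e+00  0.00000000e+00  1.00000000e+00]] [[ 9.20337581e-01 -1.53020346e-01  3.59949318e-01  1.22051920e+02]
 [-3.90322317e-01 -3.00397898e-01  8.70292819e-01 -1.13951977e+03]
 [-2.50444894e-02 -9.41459440e-01 -3.36194731e-01  5.39260275e+02]
 [ 0.00000000e+00  0.00000000e+00  0.00000000e+00  1.00000000e+00]]
```

View pics/top1.png

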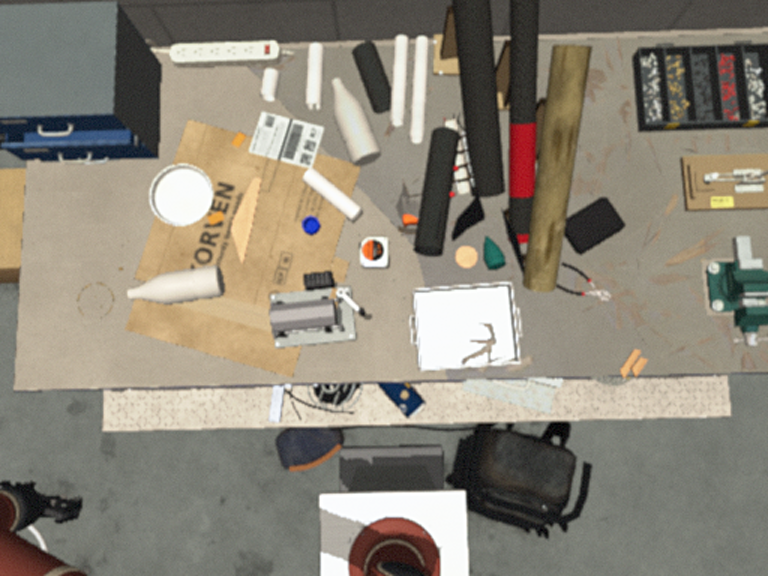

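View pics/side1.png

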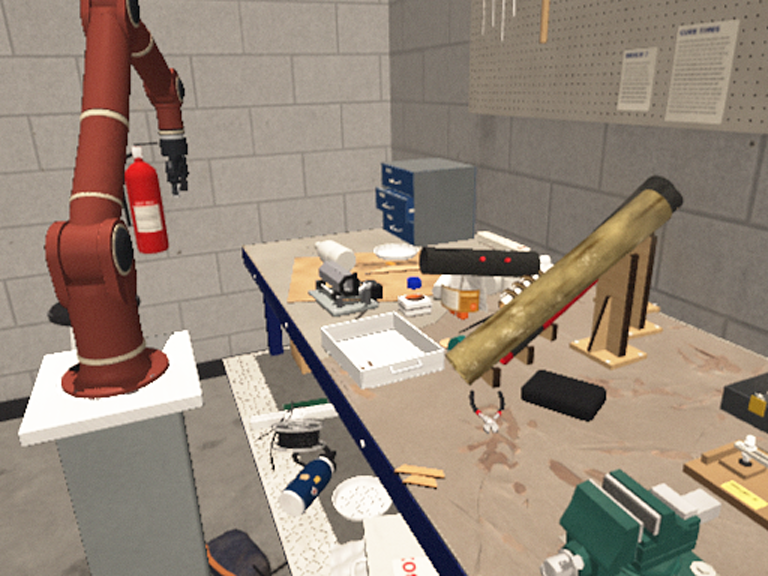

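The top view shows the cradle with barrel at (305,315), its mouth to the right (world −y), motor at (318,281), open stop arm with knob near (368,316), and tray at (466,327). The side view agrees, and shows the log ending high near the tray's far corner.

Run:
```python
from h import *
for f in 'ab':
    D=np.load(f+'.npz');P=D['P'];c=D['c'].astype(int)
    print(f)
    if f=='a':
        def box(u0,v0,u1,v1): 
            m=np.zeros(P.shape[:2],bool); m[int(v0/1.5):int(v1/1.5),int(u0/1.5):int(u1/1.5)]=1; return m
        reg=box(255,270,385,355)
    else:
        reg=box=None
        reg=np.zeros(P.shape[:2],bool); reg[155:215,200:262]=1
    z=P[...,2]
    for lo,hi in [(6,18),(35,50),(60,80),(80,97),(97,125)]:
        m=(reg&(z>lo)&(z<hi)); p=P[m]
        if len(p)<5: continue
        rc=cv2.minAreaRect(p[:,:2].astype(np.float32)); print(lo,hi,len(p),'z',np.median(p[:,2]).round(1),rc, p.mean(0).round(1))
    if f=='a':
        m=box(400,270,535,385)&(z>35)&(z<60); p=P[m]; print('tray',len(p),np.median(p[:,2]),cv2.minAreaRect(p[:,:2].astype(np.float32)))
        m=box(420,300,510,350)&(z<20); print('floor',np.median(P[m][:,2]))
        # bench level, nearby obstacles
        q=P[(P[...,0]>300)&(P[...,0]<800)&(abs(P[...,1])<450)]
        m=(P[...,0]>300)&(P[...,0]<850)&(P[...,1]>-450)&(P[...,1]<450)
        H=np.full((22,36),-1);
        ix=((P[m][:,0]-300)/25).astype(int);iy=((450-P[m][:,1])/25).astype(int)
        np.maximum.at(H,(ix,iy),P[m][:,2].astype(int)); print('\n'.join('%d '%(300+25*i)+' '.join('%3d'%x for x in H[i]) for i in range(21,-1,-1)))
        # black barrel ends/knob
        dk=box(255,270,385,355)&(c.sum(-1)<120)&(z>60); n,l,s,ce=cv2.connectedComponentsWithStats(dk.astype(np.uint8))
        for i in range(1,n): print('dark',s[i],P[l==i].mean(0).round(1),P[l==i].min(0).round(0),P[l==i].max(0).round(0))
```

```text
a
6 18 1107 z 9.9 ((549.9552612304688, 171.34051513671875), (257.10186767578125, 188.33175659179688), 88.65827941894531) [541.8 168.8  10.2]
35 50 301 z 40.2 ((566.553466796875, 178.3045654296875), (134.9889373779297, 161.53189086914062), 3.952174425125122) [587.9 156.6  40.6]
60 80 329 z 73.3 ((542.9393310546875, 155.0036163330078), (73.75823974609375, 199.6470184326172), 12.491387367248535) [539.5 166.1  72.5]
80 97 514 z 86.0 ((538.7543334960938, 151.87039184570312), (49.86520004272461, 201.615966796875), 6.6530680656433105) [536.6 180.6  86.2]
97 125 14 z 110.1 ((537.644775390625, 54.18080139160156), (9.616299629211426, 9.5831298828125), 86.56470489501953) [537.7  54.7 109.7]
tray 396 43.237892950858395 ((517.5972900390625, -187.83941650390625), (201.0271759033203, 272.5675964355469), 2.794443130493164)
floor 2.464600598799734
825  11  16  26  11  10  12  13   7   8   9  43  42  45  42   9   7   7   6   7   9   8 168 178 175 165 111 104 105 138 151 224 246 247 236  -1  12
800  11  19  26   8  14  15  12  11   8  11   8  27  48  46  44  31   9  10   9 136  60 174 182 177 163  99  
[... 3069 characters left out ...]
 53. 105.]
b
6 18 1345 z 9.1 ((636.86865234375, 431.07769775390625), (828.952392578125, 300.64947509765625), 66.30845642089844) [615.5 313.5  10.3]
35 50 350 z 43.0 ((570.573486328125, 247.09083557128906), (645.5629272460938, 150.3835906982422), 85.86640167236328) [563.6 137.5  42.8]
60 80 303 z 70.5 ((574.9229736328125, 297.6375427246094), (504.2369689941406, 117.66405487060547), 78.14224243164062) [566.5 271.3  70.5]
80 97 198 z 89.6 ((558.5628662109375, 273.21697998046875), (448.02374267578125, 75.07431030273438), 77.11656951904297) [541.2 189.   87.9]
97 125 20 z 108.0 ((539.3743896484375, 52.821075439453125), (12.88513469696045, 8.877975463867188), 33.04420852661133) [538.6  52.4 108.2]
```

```bash
cat >> h.py <<'E'
def pose(yaw,tilt=0,extra=0):
    """tool y at world angle yaw (horizontal), z down, then fingers slanted by tilt toward -x_tool side (world -y)"""
    y=np.array([np.cos(yaw),np.sin(yaw),0]); z0=np.array([0,0,-1.]); x=np.cross(y,z0)
    M=np.stack([x,y,z0],1)
    return R.from_matrix(M)*R.from_rotvec([0,-tilt,0])
def go(p,Rt,cmd=None):
    s=sensors.observe(); R0=R.from_quat(s['tcp_rot']); d=R0.inv().apply(np.array(p)-s['tool_pos'])/10
    rv=(R0.inv()*Rt).as_rotvec(); print('t %.2f pos'%s['t'],s['tool_pos'].round(1),'shift cm',d.round(2),'rot',rv.round(4),'dist rows %.1f rot rows %.1f'%(np.linalg.norm(d)/4.17,np.linalg.norm(rv)/.125))
E
python3 - <<'E'
from h import *
s=sensors.observe();print(R.from_quat(s['tcp_rot']).as_matrix().round(3))
print(np.array(optics.read_camera('wrist')['tool_from_camera']).round(2))
print(pose(0.1,.6).as_matrix().round(2))
go([520,190,380],pose(0.1))
E
```

```text
[[-0.951  0.308 -0.001]
 [ 0.308  0.951 -0.002]
 [-0.    -0.002 -1.   ]]
[[   0.     -0.96   -0.29   74.76]
 [   1.      0.      0.     -0.54]
 [  -0.     -0.29    0.96 -179.05]
 [   0.      0.      0.      1.  ]]
[[-0.08  1.    0.06]
 [ 0.82  0.1  -0.56]
 [-0.56  0.   -0.83]]
t 0.15 pos [199.8 617.8 194. ] shift cm [-43.63 -30.89 -18.53] rot [-0.0017  0.0012  1.1581] dist rows 13.6 rot rows 9.3
```

>>> {"fn": "play_rows", "kwargs": {
  "series": [
    {"tz":-12,"tx":-5,"ty":-3,"rz":0.1},
    {"tx":-43.6,"ty":-30.9,"tz":-18.5,"rz":1.158},
    {"tx":-43.6,"ty":-30.9,"tz":-18.5,"rz":1.158},
    {"tx":-43.6,"ty":-30.9,"tz":-18.5,"rz":1.158},
    {"tx":-43.6,"ty":-30.9,"tz":-18.5,"rz":1.158},
    {"tx":-43.6,"ty":-30.9,"tz":-18.5,"rz":1.158},
    {"tx":-43.6,"ty":-30.9,"tz":-18.5,"rz":1.158},
    {"tx":-43.6,"ty":-30.9,"tz":-18.5,"rz":1.158},
    {"tx":-43.6,"ty":-30.9,"tz":-18.5,"rz":1.158},
    {"tx":-43.6,"ty":-30.9,"tz":-18.5,"rz":1.158},
    {"tx":-43.6,"ty":-30.9,"tz":-18.5,"rz":1.158},
    {"tx":-43.6,"ty":-30.9,"tz":-18.5,"rz":1.158},
    {"tx":-43.6,"ty":-30.9,"tz":-18.5,"rz":1.158},
    {"tx":-43.6,"ty":-30.9,"tz":-18.5,"rz":1.158},
    {"tx":-43.6,"ty":-30.9,"tz":-18.5,"rz":1.158},
    {"tx":-43.6,"ty":-30.9,"tz":-18.5,"rz":1.158},
    {"tx":-43.6,"ty":-30.9,"tz":-18.5,"rz":1.158},
    {"tx":-43.6,"ty":-30.9,"tz":-18.5,"rz":1.158}
  ]
}}

```text
schema error: expected keys tx, ty, tz, rx, ry, rz, fingers
```

Run:
```python
from h import *
s=sensors.observe();print(s['qpos'].round(3),s['tool_pos'])
d=cam('wrist');cv2.imwrite('pics/w1.png',cv2.resize(d['color'][:,:,::-1],(768,576)));np.savez('w.npz',c=d['color'],P=d['P'],W=d['W'],K=d['camera_matrix'])
P=d['P'];z=P[...,2];near=(abs(P[...,0]-545)<90)&(abs(P[...,1]-160)<130)
m=near&(z>84)&(z<96);m=cv2.morphologyEx(m.astype(np.uint8),cv2.MORPH_OPEN,np.ones((3,3)))
n,l,st,_=cv2.connectedComponentsWithStats(m)
for i in range(1,n):
    p=P[l==i]
    if len(p)>30: print(len(p),p.mean(0),cv2.minAreaRect(p[:,:2].astype(np.float32)))
```

```text
[-1.284  0.616 -0.013  1.425  0.008  1.103 -0.04 ] [199.82653935 617.81793889 194.0105527 ]
```

View pics/w1.png

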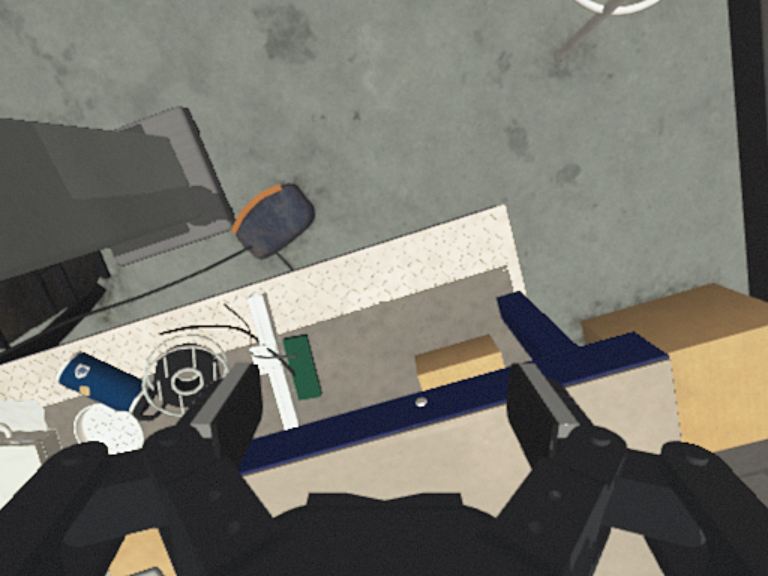

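The move was refused because every row needs all seven keys, so this picture is still from the start pose: bench corner and fingers, no barrel in view. I'll send the move again.

>>> {"fn": "play_rows", "kwargs": {
  "series": [
    {"tx":-5,"ty":-3,"tz":-12,"rx":0,"ry":0,"rz":0.1,"fingers":0},
    {"tx":-43.6,"ty":-30.9,"tz":-18.5,"rx":0,"ry":0,"rz":1.158,"fingers":0},
    {"tx":-43.6,"ty":-30.9,"tz":-18.5,"rx":0,"ry":0,"rz":1.158,"fingers":0},
    {"tx":-43.6,"ty":-30.9,"tz":-18.5,"rx":0,"ry":0,"rz":1.158,"fingers":0},
    {"tx":-43.6,"ty":-30.9,"tz":-18.5,"rx":0,"ry":0,"rz":1.158,"fingers":0},
    {"tx":-43.6,"ty":-30.9,"tz":-18.5,"rx":0,"ry":0,"rz":1.158,"fingers":0},
    {"tx":-43.6,"ty":-30.9,"tz":-18.5,"rx":0,"ry":0,"rz":1.158,"fingers":0},
    {"tx":-43.6,"ty":-30.9,"tz":-18.5,"rx":0,"ry":0,"rz":1.158,"fingers":0},
    {"tx":-43.6,"ty":-30.9,"tz":-18.5,"rx":0,"ry":0,"rz":1.158,"fingers":0},
    {"tx":-43.6,"ty":-30.9,"tz":-18.5,"rx":0,"ry":0,"rz":1.158,"fingers":0},
    {"tx":-43.6,"ty":-30.9,"tz":-18.5,"rx":0,"ry":0,"rz":1.158,"fingers":0},
    {"tx":-43.6,"ty":-30.9,"tz":-18.5,"rx":0,"ry":0,"rz":1.158,"fingers":0},
    {"tx":-43.6,"ty":-30.9,"tz":-18.5,"rx":0,"ry":0,"rz":1.158,"fingers":0},
    {"tx":-43.6,"ty":-30.9,"tz":-18.5,"rx":0,"ry":0,"rz":1.158,"fingers":0},
    {"tx":-43.6,"ty":-30.9,"tz":-18.5,"rx":0,"ry":0,"rz":1.158,"fingers":0},
    {"tx":-43.6,"ty":-30.9,"tz":-18.5,"rx":0,"ry":0,"rz":1.158,"fingers":0},
    {"tx":-43.6,"ty":-30.9,"tz":-18.5,"rx":0,"ry":0,"rz":1.158,"fingers":0},
    {"tx":-43.6,"ty":-30.9,"tz":-18.5,"rx":0,"ry":0,"rz":1.158,"fingers":0}
  ]
}}

```text
t: 1.7
tool_pos: [518.7, 192.1, 379.2]
tcp_rot: [0.67, 0.743, -0.0, -0.001]
ft_force: [-0.1, 0.4, -0.5]
grip_width: 85.4
finger_force: 0.0
```

Run:
```python
from h import *
s=sensors.observe();print(s['qpos'].round(3),s['tool_pos'])
d=cam('wrist');cv2.imwrite('pics/w2.png',cv2.resize(d['color'][:,:,::-1],(768,576)));np.savez('w.npz',c=d['color'],P=d['P'],W=d['W'],K=d['camera_matrix'])
P=d['P'];z=P[...,2];near=(abs(P[...,0]-545)<90)&(abs(P[...,1]-160)<130)
for lo,hi in((84,96),(97,125),(35,50),(6,18)):
  m=near&(z>lo)&(z<hi);m=cv2.morphologyEx(m.astype(np.uint8),cv2.MORPH_OPEN,np.ones((3,3)))
  n,l,st,_=cv2.connectedComponentsWithStats(m)
  for i in range(1,n):
    p=P[l==i]
    if len(p)>60: print(lo,len(p),p.mean(0).round(1),st[i],cv2.minAreaRect(p[:,:2].astype(np.float32)))
```

```text
[-0.658  0.358  0.407  1.378 -0.142  1.436 -0.151] [518.66415208 192.07247004 379.20409691]
84 1614 [536.4 185.9  88.4] [ 256  118   23   83 1614] ((536.7879638671875, 182.20033264160156), (34.59288024902344, 140.04383850097656), 4.830691337585449)
97 69 [537.5  56.7 109.7] [256 229   8  10  69] ((538.230712890625, 55.49883270263672), (12.38220500946045, 12.14563274383545), 6.128224849700928)
35 632 [616.3 154.1  43. ] [296 159  21  34 632] ((617.3411865234375, 152.93374633789062), (35.94484329223633, 64.21983337402344), 5.046448707580566)
6 1418 [496.8 156.4  12.2] [ 234  112   47   94 1418] ((524.355224609375, 166.17245483398438), (95.04889678955078, 184.41131591796875), 4.614910125732422)
6 117 [530.8 255.6  11.8] [254 112  26   6 117] ((530.9447631835938, 255.5675506591797), (47.50710678100586, 7.851134300231934), 3.118758201599121)
6 986 [586.  187.3  12.4] [282 113  18  90 986] ((585.9927978515625, 175.55950927734375), (26.96927833557129, 176.5911102294922), 4.683526992797852)
6 85 [624.9 101.8   9.5] [298 193  11   9  85] ((624.3895263671875, 100.97252655029297), (20.626001358032227, 17.601980209350586), 2.337387800216675)
```

View pics/w2.png

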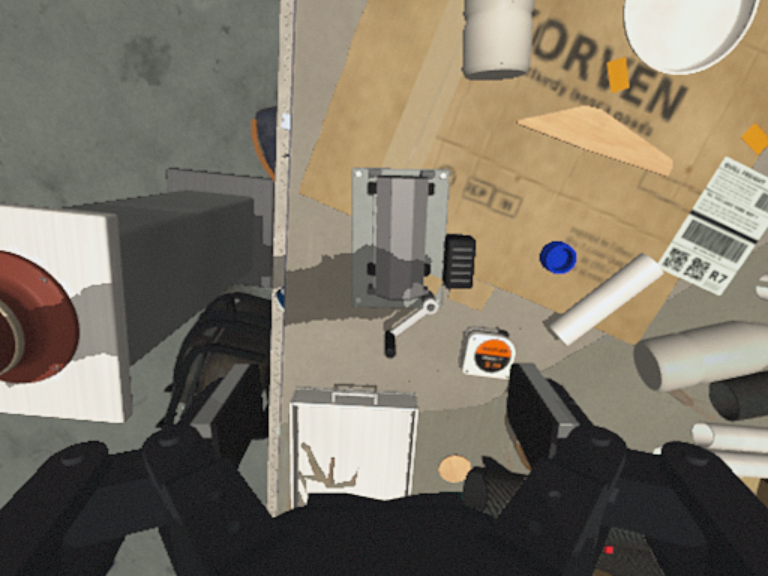

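The wrist view shows the barrel at (402,237) between its rollers, mouth toward the image bottom, the motor at (460,260), the stop-arm hinge near (432,303), its knob at (390,345), and the tray at (352,455) below. The motor and knob positions match the fitted cradle pose.

```bash
cat >> h.py <<'E'
YAW=.084; O=np.array([536.9,182.0,60.]); EX=np.array([np.sin(YAW),-np.cos(YAW),0]); EY=np.array([np.cos(YAW),np.sin(YAW),0]); EZ=np.array([0,0,1.])
def grasp(back=32,dz=2,tilt=.7,off=0):
    t=np.sin(tilt)*EX-np.cos(tilt)*EZ
    return O-back*EX+dz*EZ+(19-off)*t, pose(YAW,tilt)
E
python3 - <<'E'
from h import *
P=np.load('a.npz')['P'];m=(P[...,2]>38)&(P[...,2]<55)&(P[...,0]<605)&(P[...,0]>380)&(P[...,1]>-310)&(P[...,1]<-40);p=P[m]
print(cv2.minAreaRect(p[:,:2].astype(np.float32)),np.percentile(p[:,:2],[1,99],axis=0))
go(*grasp(off=120)); go(*grasp(off=0))
E
```

```text
((506.9306640625, -182.4625244140625), (180.37429809570312, 260.7658996582031), 2.7306056022644043) [[ 412.65351498 -306.57173705]
 [ 600.03507856  -58.77963344]]
t 1.75 pos [518.6 192.2 379.3] shift cm [ 8.49  1.94 24.01] rot [ 0.0052 -0.7006  0.0193] dist rows 6.1 rot rows 5.6
t 1.75 pos [518.6 192.2 379.3] shift cm [ 0.76  1.81 33.18] rot [ 0.0052 -0.7006  0.0193] dist rows 8.0 rot rows 5.6
```

>>> {"fn": "play_rows", "kwargs": {
  "series": [
    {"tx":5,"ty":1,"tz":3,"rx":0,"ry":-0.12,"rz":0,"fingers":0},
    {"tx":8.5,"ty":1.9,"tz":6,"rx":0,"ry":-0.24,"rz":0,"fingers":0},
    {"tx":8.5,"ty":1.9,"tz":10,"rx":0,"ry":-0.36,"rz":0,"fingers":0},
    {"tx":8.5,"ty":1.94,"tz":14,"rx":0,"ry":-0.48,"rz":0.01,"fingers":0},
    {"tx":8.5,"ty":1.94,"tz":18,"rx":0.005,"ry":-0.6,"rz":0.02,"fingers":0},
    {"tx":8.5,"ty":1.94,"tz":21,"rx":0.005,"ry":-0.7,"rz":0.02,"fingers":0},
    {"tx":8.5,"ty":1.94,"tz":24,"rx":0.005,"ry":-0.7,"rz":0.02,"fingers":0},
    {"tx":8.5,"ty":1.94,"tz":24,"rx":0.005,"ry":-0.7,"rz":0.02,"fingers":0},
    {"tx":8.5,"ty":1.94,"tz":24,"rx":0.005,"ry":-0.7,"rz":0.02,"fingers":0},
    {"tx":8.5,"ty":1.94,"tz":24,"rx":0.005,"ry":-0.7,"rz":0.02,"fingers":0}
  ]
}}

```text
t: 2.58
tool_pos: [532.5, 276.5, 143.4]
tcp_rot: [0.638, 0.689, -0.23, 0.254]
ft_force: [1.4, 0.4, 0.8]
grip_width: 85.1
finger_force: 0.0
```

Run:
```python
from h import *
s=sensors.observe();print(s['qpos'].round(3))
go(*grasp(off=120)); go(*grasp(off=0))
d=cam('wrist');save(d,'w3')
P=d['P'];z=P[...,2];near=(abs(P[...,0]-545)<90)&(abs(P[...,1]-160)<130)
for lo,hi in((84,96),):
  m=near&(z>lo)&(z<hi);m=cv2.morphologyEx(m.astype(np.uint8),cv2.MORPH_OPEN,np.ones((3,3)))
  n,l,st,_=cv2.connectedComponentsWithStats(m)
  for i in range(1,n):
    p=P[l==i]
    if len(p)>60: print(lo,len(p),p.mean(0).round(1),st[i],cv2.minAreaRect(p[:,:2].astype(np.float32)))
```

```text
[-1.041  0.889  0.49   1.36   0.211  1.356 -0.65 ]
t 2.58 pos [532.5 276.5 143.4] shift cm [ 0.45 -0.36  0.15] rot [ 0.0027 -0.0012 -0.0083] dist rows 0.1 rot rows 0.1
t 2.58 pos [532.5 276.5 143.4] shift cm [ 0.44 -0.39 12.15] rot [ 0.0027 -0.0012 -0.0083] dist rows 2.9 rot rows 0.1
84 2197 [535.9 200.6  88.4] [ 234  173   38   69 2197] ((537.17333984375, 183.93209838867188), (34.50117492675781, 140.4450225830078), 4.683526992797852)
84 72 [537.3  59.8  89.9] [243 253  10   8  72] ((537.6920776367188, 59.283592224121094), (13.17124080657959, 6.695206165313721), 0.9996074438095093)
```

>>> {"fn": "play_rows", "kwargs": {
  "series": [
    {"tx":0.4,"ty":-0.4,"tz":1,"rx":0,"ry":0,"rz":-0.008,"fingers":0},
    {"tx":0.4,"ty":-0.4,"tz":4,"rx":0,"ry":0,"rz":-0.008,"fingers":0},
    {"tx":0.4,"ty":-0.4,"tz":7,"rx":0,"ry":0,"rz":-0.008,"fingers":0},
    {"tx":0.4,"ty":-0.4,"tz":9.5,"rx":0,"ry":0,"rz":-0.008,"fingers":0},
    {"tx":0.4,"ty":-0.4,"tz":11,"rx":0,"ry":0,"rz":-0.008,"fingers":0},
    {"tx":0.4,"ty":-0.4,"tz":11.5,"rx":0,"ry":0,"rz":-0.008,"fingers":0},
    {"tx":0.4,"ty":-0.4,"tz":11.5,"rx":0,"ry":0,"rz":-0.008,"fingers":0},
    {"tx":0.4,"ty":-0.4,"tz":11.5,"rx":0,"ry":0,"rz":-0.008,"fingers":0}
  ]
}}

```text
t: 3.3
tool_pos: [534.2, 206.9, 51.7]
tcp_rot: [0.636, 0.692, -0.23, 0.252]
ft_force: [0.1, -0.6, 0.5]
grip_width: 85.9
finger_force: 0.0
```

Run:
```python
from h import *
s=sensors.observe();print(s['ft_force'])
go(*grasp(off=0))
```

```text
[ 0.09431578 -0.58138736  0.45401321]
t 3.30 pos [534.2 206.9  51.7] shift cm [-0.13  0.06  0.66] rot [ 0.0023 -0.0034  0.0008] dist rows 0.2 rot rows 0.0
```

>>> {"fn": "play_rows", "kwargs": {
  "series": [
    {"tx":-0.1,"ty":0.06,"tz":0.6,"rx":0,"ry":0,"rz":0,"fingers":0},
    {"tx":-0.1,"ty":0.06,"tz":0.6,"rx":0,"ry":0,"rz":0,"fingers":0},
    {"tx":-0.1,"ty":0.06,"tz":0.6,"rx":0,"ry":0,"rz":0,"fingers":1},
    {"tx":-0.1,"ty":0.06,"tz":0.6,"rx":0,"ry":0,"rz":0,"fingers":1},
    {"tx":-0.1,"ty":0.06,"tz":0.6,"rx":0,"ry":0,"rz":0,"fingers":1},
    {"tx":-0.1,"ty":0.06,"tz":0.6,"rx":0,"ry":0,"rz":0,"fingers":1},
    {"tx":-0.1,"ty":0.06,"tz":0.6,"rx":0,"ry":0,"rz":0,"fingers":1},
    {"tx":-0.1,"ty":0.06,"tz":0.6,"rx":0,"ry":0,"rz":0,"fingers":1},
    {"tx":-0.1,"ty":0.06,"tz":0.6,"rx":0,"ry":0,"rz":0,"fingers":1},
    {"tx":-0.1,"ty":0.06,"tz":0.6,"rx":0,"ry":0,"rz":0,"fingers":1}
  ]
}}

```text
t: 4.13
tool_pos: [537.2, 198.5, 60.6]
tcp_rot: [0.634, 0.689, -0.235, 0.259]
ft_force: [-11.3, 9.1, 51.6]
grip_width: 27.0
finger_force: 58.0
```

Run:
```python
from h import *
s=sensors.observe();print(s['ft_force'],s['ft_torque'],s['qpos'].round(3))
go(*grasp(off=0))
p,Rt=grasp(); go(p+[0,0,250],Rt)
```

```text
[-11.26464288   9.07470277  51.55457726] [-5.08233626  1.52194622 -1.32425794] [-0.985  0.943  0.495  1.563  0.243  1.09  -0.673]
t 4.13 pos [537.2 198.5  60.6] shift cm [ 1.11 -0.18  0.77] rot [ 0.0045  0.0143 -0.0027] dist rows 0.3 rot rows 0.1
t 4.13 pos [537.2 198.5  60.6] shift cm [-15.27  -0.05 -18.11] rot [ 0.0045  0.0143 -0.0027] dist rows 5.7 rot rows 0.1
```

>>> {"fn": "play_rows", "kwargs": {
  "series": [
    {"tx":0,"ty":0,"tz":0,"rx":0,"ry":0,"rz":0,"fingers":0.5},
    {"tx":0,"ty":0,"tz":0,"rx":0,"ry":0,"rz":0,"fingers":0},
    {"tx":0,"ty":0,"tz":0,"rx":0,"ry":0,"rz":0,"fingers":0},
    {"tx":0,"ty":0,"tz":0,"rx":0,"ry":0,"rz":0,"fingers":0},
    {"tx":0,"ty":0,"tz":0,"rx":0,"ry":0,"rz":0,"fingers":0}
  ]
}}

```text
t: 4.55
tool_pos: [532.8, 201.5, 44.6]
tcp_rot: [0.634, 0.693, -0.233, 0.251]
ft_force: [-0.2, -0.0, 0.9]
grip_width: 84.5
finger_force: 0.0
```

Run:
```python
from h import *
s=sensors.observe();print(s['ft_force'])
go(*grasp(off=0))
d=cam('wrist');cv2.imwrite('pics/w4.png',cv2.resize(d['color'][:,:,::-1],(768,576)))
P=d['P'];z=P[...,2];near=(abs(P[...,0]-545)<90)&(abs(P[...,1]-160)<130)
for lo,hi in((82,97),):
  m=near&(z>lo)&(z<hi);m=cv2.morphologyEx(m.astype(np.uint8),cv2.MORPH_OPEN,np.ones((3,3)))
  n,l,st,_=cv2.connectedComponentsWithStats(m)
  for i in range(1,n):
    p=P[l==i]
    if len(p)>60: print(lo,len(p),p.mean(0).round(1),st[i],cv2.minAreaRect(p[:,:2].astype(np.float32)))
```

```text
[-0.21770879 -0.03308676  0.9065292 ]
t 4.55 pos [532.8 201.5  44.6] shift cm [-0.19  0.24 -0.22] rot [-0.0018 -0.0002  0.0049] dist rows 0.1 rot rows 0.0
82 4216 [534.3 215.7  87.4] [ 224  242   79   72 4216] ((537.2400512695312, 184.29946899414062), (38.374168395996094, 140.48573303222656), 4.765279293060303)
82 980 [483.5 242.8  90.4] [129 247  47  38 980] ((480.1968994140625, 238.558837890625), (14.061691284179688, 34.026546478271484), 4.957113742828369)
82 1017 [573.5 250.8  90.3] [ 336  247   49   40 1017] ((577.4954223632812, 246.9043731689453), (14.16776180267334, 34.48868942260742), 5.342077732086182)
82 207 [537.8  60.1  89.7] [243 316  13  16 207] ((538.182861328125, 59.31514358520508), (7.546666622161865, 12.920781135559082), 86.40254211425781)
```

View pics/w4.png

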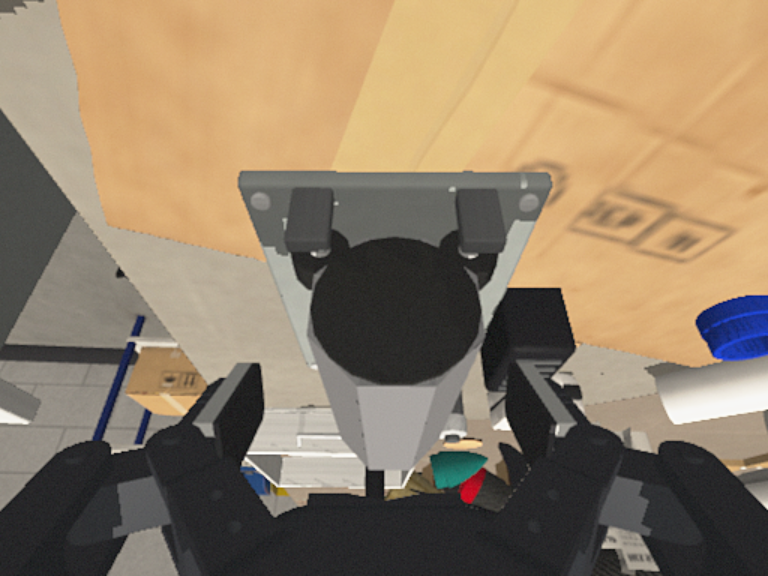

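The barrel still lies in place, closed end at (395,310), with the pads either side at (235,410) and (535,410). The grip slipped without moving it. I'll centre on it and close gently to see why.

>>> {"fn": "play_rows", "kwargs": {
  "series": [
    {"tx":0,"ty":0.27,"tz":-0.1,"rx":0,"ry":0,"rz":0,"fingers":0.2},
    {"tx":0,"ty":0.27,"tz":-0.1,"rx":0,"ry":0,"rz":0,"fingers":0.25},
    {"tx":0,"ty":0.27,"tz":-0.1,"rx":0,"ry":0,"rz":0,"fingers":0.25},
    {"tx":0,"ty":0.27,"tz":-0.1,"rx":0,"ry":0,"rz":0,"fingers":0.25}
  ]
}}

```text
t: 4.93
tool_pos: [536.1, 201.9, 45.9]
tcp_rot: [0.635, 0.692, -0.233, 0.252]
ft_force: [0.5, 0.6, -0.2]
grip_width: 63.9
finger_force: 0.0
```

Run:
```python
from h import *
s=sensors.observe();print(s['ft_force'],s['grip_width'],s['finger_force'])
sed=None
go(*grasp(off=0))
d=cam('wrist');P=d['P']
# cross profile in cradle frame: finger & barrel points near 
Q=np.stack([(P-O)@EX,(P-O)@EY,P[...,2]],-1)
for lo,hi in((-80,-60),(-60,-45),(-45,-30),(-30,-15),(-15,0)):
    m=(Q[...,0]>lo)&(Q[...,0]<hi)&(abs(Q[...,1])<60)&(Q[...,2]>30)
    q=Q[m]; b=np.round(q[:,1]/6).astype(int)*6
    print(lo,[(k,int(q[b==k,2].min()),int(q[b==k,2].max())) for k in sorted(set(b))])
cv2.imwrite('pics/s2.png',cv2.resize(cam('side')['color'][140:240,180:290,::-1],(660,600),interpolation=cv2.INTER_CUBIC))
```

```text
[ 0.49076313  0.57819286 -0.17888552] 63.94044158409834 0.0
t 4.93 pos [536.1 201.9  45.9] shift cm [-0.11 -0.09 -0.11] rot [-0.0013  0.0002  0.0036] dist rows 0.0 rot rows 0.0
-80 [(np.int64(-60), 124, 130), (np.int64(-54), 106, 137), (np.int64(-48), 84, 127), (np.int64(-42), 33, 129), (np.int64(-36), 30, 133), (np.int64(-30), 30, 110), (np.int64(-24), 30, 79), (np.int64(-18), 30, 85), (np.int64(-12), 30, 89), (np.int64(-6), 31, 89), (np.int64(0), 30, 89), (np.int64(6), 31, 89), (np.int64(12), 31, 89), (np.int64(18), 30, 86), (np.int64(24), 30, 80), (np.int64(30), 30, 110), (np.int64(36), 30, 132), (np.int64(42), 31, 131), (np.int64(48), 84, 124), (np.int64(54), 106, 136), (np.int64(60), 123, 130)]
-60 [(np.int64(-48), 82, 82), (np.int64(-42), 79, 84), (np.int64(-36), 36, 78), (np.int64(-30), 41, 110), (np.int64(-24), 73, 79), (np.int64(-18), 79, 85), (np.int64(-12), 85, 89), (np.int64(-6), 88, 89), (np.int64(0), 88, 89), (np.int64(6), 88, 89), (np.int64(12), 86, 89), (np.int64(18), 80, 86), (np.int64(24), 74, 80), (np.int64(30), 41, 110), (np.int64(36), 38, 77), (np.int64(42), 36, 83), (np.int64(48), 80, 83)]
-45 [(np.int64(-30), 72, 93), (np.int64(-24), 73, 79), (np.int64(-18), 79, 85), (np.int64(-12), 85, 89), (np.int64(-6), 88, 89), (np.int64(0), 88, 89), (np.int64(6), 88, 89), (np.int64(12), 86, 89), (np.int64(18), 80, 86), (np.int64(24), 74, 80), (np.int64(30), 72, 92)]
-30 [(np.int64(-30), 72, 73), (np.int64(-24), 73, 79), (np.int64(-18), 79, 85), (np.int64(-12), 85, 89), (np.int64(-6), 88, 89), (np.int64(0), 88, 89), (np.int64(6), 88, 89), (np.int64(12), 86, 89), (np.int64(18), 80, 86), (np.int64(24), 74, 80), (np.int64(30), 72, 74)]
-15 [(np.int64(-30), 72, 73), (np.int64(-24), 73, 79), (np.int64(-18), 79, 85), (np.int64(-12), 85, 89), (np.int64(-6), 88, 89), (np.int64(0), 88, 89), (np.int64(6), 88, 89), (np.int64(12), 86, 89), (np.int64(18), 80, 86), (np.int64(24), 75, 80), (np.int64(30), 72, 74)]
```

View pics/s2.png

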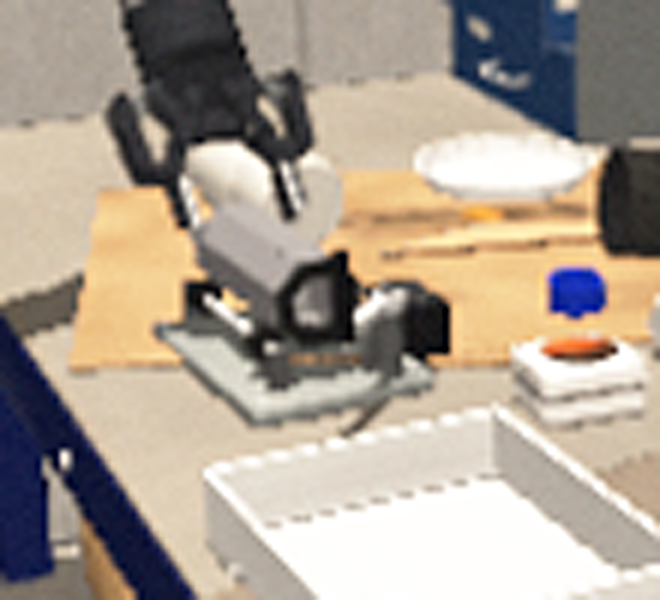

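The side view shows the near fingertip ending at about (205,230) and the far one at (290,215), apparently high on the barrel's upper edge. I'll project the tool's points into that view to check the actual depth.

Run:
```python
from h import *
d=cam('side');s=sensors.observe();T=R.from_quat(s['tcp_rot'])
K=np.array(d['camera_matrix'])
def pr(p): return ((cv2.projectPoints(np.array([p],float),np.array(d['rvec'],float),np.array(d['tvec'],float),K,None)[0].ravel()-[180,140])*6).round(0)
print(K[0,0])
for y in(-32,32):
  for z in (0,-7,-13,-20,-40): print(y,z,[pr(s['tool_pos']+T.apply([x,y,z])) for x in(-11,11)])
for a in(-70,70):print('barrel',a,[pr(O+a*EX+29*np.array(l)@np.array([EY,EZ])) for l in((-1,.41),(-1,-.41),(-.41,1),(.41,1),(1,.41))])
P=d['P'];dk=d['color'].astype(int).sum(-1)<110
# near finger points: tool coords
t=T.inv().apply((P-s['tool_pos']).reshape(-1,3)).reshape(P.shape)
m=(abs(t[...,0])<16)&(t[...,1]<-29)&(t[...,1]>-50)&(t[...,2]>-60)&(t[...,2]<10); v,u=np.nonzero(m)
for a,b in sorted(zip(v,u)): print(((b-180)*6,(a-140)*6),t[a,b].round(0),d['color'][a,b])
```

```text
371.84830233150973
-32 0 [array([218., 287.]), array([210., 300.])]
-32 -7 [array([215., 277.]), array([207., 290.])]
-32 -13 [array([213., 269.]), array([204., 282.])]
-32 -20 [array([210., 259.]), array([201., 272.])]
-32 -40 [array([201., 232.]), array([193., 245.])]
32 0 [array([308., 270.]), array([298., 283.])]
32 -7 [array([304., 260.]), array([295., 273.])]
32 -13 [array([302., 252.]), array([293., 265.])]
32 -20 [array([299., 243.]), array([289., 256.])]
32 -40 [array([290., 216.]), array([281., 230.])]
barrel -70 [array([187., 235.]), array([189., 269.]), array([209., 207.]), array([242., 201.]), array([266., 221.])]
barrel 70 [array([269., 295.]), array([271., 331.]), array([293., 265.]), array([328., 258.]), array([354., 279.])]
(np.int64(180), np.int64(210)) [ -7. -40. -59.] [37 36 42]
(np.int64(186), np.int64(210)) [-11. -37. -57.] [156 150 144]
(np.int64(174), np.int64(216)) [ -4. -44. -57.] [124  96  72]
(np.int64(180), np.int64(216)) [-12. -43. -53.] [32 32 39]
(np.int64(186), np.int64(216)) [ -7. -37. -54.] [96 91 90]
(np.int64(192), np.int64(216)) [-11. -35. -52.] [243 238 230]
(np.int64(198), np.int64(216)) [-15. -32. -50.] [230 208 185]
(np.int64(174), np.int64(222)) [  2. -43. -55.] [147 107  73]
(np.int64(180), np.int64(222)) [ -3. -41. -53.] [13 15 23]
(np.int64(186), np.int64(222)) [ -3. -37. -52.] [75 76 76]
(np.int64(192), np.int64(222)) [-13. -37. -47.] [207 201 192]
(np.int64(198), np.int64(222)) [-13. -33. -46.] [174 168 160]
(np.int64(186), np.int64(228)) [ -1. -37. -48.] [159 135 116]
(np.int64(192), np.int64(228)) [ -2. -34. -47.] [143 142 132]
(np.int64(186), np.int64(234)) [  5. -36. -46.] [209 179 149]
(np.int64(216), np.int64(306)) [ 10. -30.   6.] [251 249 245]
```

Run:
```python
from h import *
s=sensors.observe();T=R.from_quat(s['tcp_rot'])
d=cam('wrist');print(np.array(d['camera_matrix'])[0]); Tc=np.array(d['tool_from_camera'])
P=d['P'];t=T.inv().apply((P-s['tool_pos']).reshape(-1,3)).reshape(P.shape)
for v in range(220,320,8): print(v,[(u,*t[v,u].round(0).astype(int)) if np.isfinite(t[v,u,0]) else u for u in range(110,200,10)])
c=d['color'][200:384,60:460,::-1];cv2.imwrite('pics/w5.png',cv2.resize(c,(800,368)))
```

```text
[280.10712382   0.         255.95790271]
220 [(110, np.int64(-38), np.int64(-153), np.int64(93)), (120, np.int64(-38), np.int64(-143), np.int64(93)), (130, np.int64(-38), np.int64(-132), np.int64(93)), (140, np.int64(-38), np.int64(-121), np.int64(92)), (150, np.int64(-38), np.int64(-111), np.int64(92)), (160, np.int64(-38), np.int64(-101), np.int64(93)), (170, np.int64(-38), np.int64(-90), np.int64(93)), (180, np.int64(-38), np.int64(-80), np.int64(92)), (190, np.int64(-38), np.int64(-69), np.int64(92))]
228 [(110, np.int64(-764), np.int64(-1062), np.int64(1697)), (120, np.int64(-52), np.int64(-150), np.int64(105)), (130, np.int64(-53), np.int64(-139), np.int64(105)), (140, np.int64(-53), np.int64(-128), np.int64(106)), (150, np.int64(-53), np.int64(-117), np.int64(105)), (160, np.int64(-52), np.int64(-106), np.int64(104)), (170, np.int64(-52), np.int64(-95), np.int64(104)), (180, np.int64(-52), np.int64(-84), np.int64(104)), (190, np.int64(-52), np.int64(-73), np.int64(104))]
236 [(110, np.int64(-826), np.int64(-1069), np.int64(1692)), (120, np.int64(-822), np.int64(-992), np.int64
[... 4434 characters left out ...]
32), np.int64(-109)), (160, np.int64(16), np.int64(-29), np.int64(-108)), (170, np.int64(17), np.int64(-26), np.int64(-108)), (180, np.int64(16), np.int64(-23), np.int64(-108)), (190, np.int64(-341), np.int64(-143), np.int64(329))]
316 [(110, np.int64(5), np.int64(-51), np.int64(-98)), (120, np.int64(4), np.int64(-49), np.int64(-97)), (130, np.int64(3), np.int64(-46), np.int64(-95)), (140, np.int64(17), np.int64(-34), np.int64(-112)), (150, np.int64(16), np.int64(-31), np.int64(-112)), (160, np.int64(17), np.int64(-28), np.int64(-112)), (170, np.int64(16), np.int64(-25), np.int64(-111)), (180, np.int64(16), np.int64(-22), np.int64(-112)), (190, np.int64(-352), np.int64(-141), np.int64(317))]
```

View pics/w5.png

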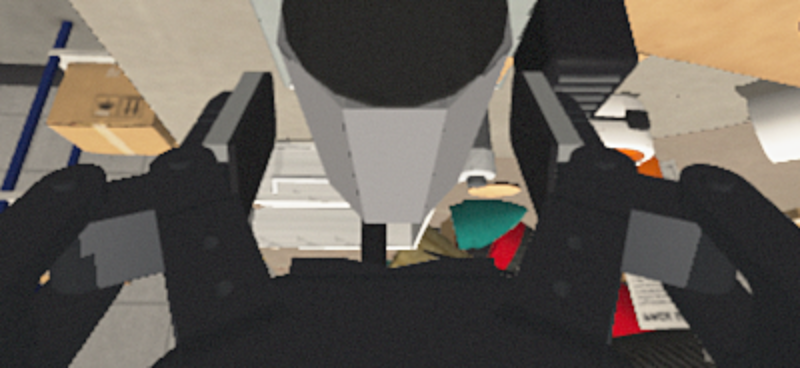

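Both views settle it. The fingers really end about 45 mm short of the reported TCP at this opening (wrist crop: pad tips at (262,75) and (528,75), i.e. tool z ≈ −46), so the pads closed on top of the barrel. I'll use a pad centre at tool z ≈ −63 and go about 4 cm deeper.

```bash
sed -i 's/(19-off)\*t/(63-off)*t/; s/O=np.array(\[536.9,182.0,60.\])/O=np.array([537.1,183.2,60.])/; s/dz=2/dz=5/' h.py
python3 - <<'E'
from h import *
go(*grasp()) ; go(*grasp(off=8))
E
```

```text
t 5.13 pos [536.  202.   46.1] shift cm [-0.21 -0.05  4.01] rot [-0.0011  0.0001  0.0036] dist rows 1.0 rot rows 0.0
t 5.13 pos [536.  202.   46.1] shift cm [-0.21 -0.05  3.21] rot [-0.0011  0.0001  0.0036] dist rows 0.8 rot rows 0.0
```

>>> {"fn": "play_rows", "kwargs": {
  "series": [
    {"tx":-0.2,"ty":-0.05,"tz":0,"rx":0,"ry":0,"rz":0,"fingers":0.05},
    {"tx":-0.2,"ty":-0.05,"tz":0.5,"rx":0,"ry":0,"rz":0,"fingers":0.05},
    {"tx":-0.2,"ty":-0.05,"tz":1.5,"rx":0,"ry":0,"rz":0,"fingers":0.05},
    {"tx":-0.2,"ty":-0.05,"tz":2.5,"rx":0,"ry":0,"rz":0,"fingers":0.05},
    {"tx":-0.2,"ty":-0.05,"tz":3.5,"rx":0,"ry":0,"rz":0,"fingers":0.05},
    {"tx":-0.2,"ty":-0.05,"tz":4,"rx":0,"ry":0,"rz":0,"fingers":0.05},
    {"tx":-0.2,"ty":-0.05,"tz":4,"rx":0,"ry":0,"rz":0,"fingers":0.05},
    {"tx":-0.2,"ty":-0.05,"tz":4,"rx":0,"ry":0,"rz":0,"fingers":0.05}
  ]
}}

```text
t: 5.8
tool_pos: [537.7, 174.2, 16.5]
tcp_rot: [0.635, 0.692, -0.233, 0.252]
ft_force: [-0.2, 0.2, 0.1]
grip_width: 81.4
finger_force: 0.0
```

Run:
```python
from h import *
s=sensors.observe();print(s['ft_force'],s['grip_width'])
go(*grasp())
```

```text
[-0.15076713  0.18349071  0.08692567] 81.35731749522492
t 5.80 pos [537.7 174.2  16.5] shift cm [ 0.01  0.01 -0.05] rot [-0.0019  0.0007  0.0036] dist rows 0.0 rot rows 0.0
```

Well aligned, so I'll close and check the grip.

>>> {"fn": "play_rows", "kwargs": {
  "series": [
    {"tx":0,"ty":0,"tz":0,"rx":0,"ry":0,"rz":0,"fingers":1},
    {"tx":0,"ty":0,"tz":0,"rx":0,"ry":0,"rz":0,"fingers":1},
    {"tx":0,"ty":0,"tz":0,"rx":0,"ry":0,"rz":0,"fingers":1},
    {"tx":0,"ty":0,"tz":0,"rx":0,"ry":0,"rz":0,"fingers":1},
    {"tx":0,"ty":0,"tz":0,"rx":0,"ry":0,"rz":0,"fingers":1},
    {"tx":0,"ty":0,"tz":0,"rx":0,"ry":0,"rz":0,"fingers":1},
    {"tx":0,"ty":0,"tz":0,"rx":0,"ry":0,"rz":0,"fingers":1}
  ]
}}

```text
t: 6.38
tool_pos: [538.8, 175.7, 17.3]
tcp_rot: [0.635, 0.693, -0.232, 0.252]
ft_force: [1.8, 4.1, 3.4]
grip_width: 57.0
finger_force: 65.6
```

Run:
```python
from h import *
s=sensors.observe();print(s['ft_force'],s['grip_width'])
p,Rt=grasp();go(p,Rt);go(p+[0,0,40],Rt);go(p+[0,0,250],Rt)
print(s['tool_pos'],s['tcp_rot'])
```

```text
[1.76141527 4.05920946 3.41364368] 57.0489784651115
t 6.38 pos [538.8 175.7  17.3] shift cm [-0.04 -0.11  0.1 ] rot [ 0.0015 -0.0012  0.0034] dist rows 0.0 rot rows 0.0
t 6.38 pos [538.8 175.7  17.3] shift cm [-2.61 -0.11 -2.96] rot [ 0.0015 -0.0012  0.0034] dist rows 0.9 rot rows 0.0
t 6.38 pos [538.8 175.7  17.3] shift cm [-16.12  -0.14 -19.04] rot [ 0.0015 -0.0012  0.0034] dist rows 6.0 rot rows 0.0
[538.83464455 175.72723137  17.34774864] [ 0.63454876  0.69294104 -0.23158544  0.25208882]
```

>>> {"fn": "play_rows", "kwargs": {
  "series": [
    {"tx":-0.6,"ty":0,"tz":-0.8,"rx":0,"ry":0,"rz":0,"fingers":1},
    {"tx":-1.9,"ty":0,"tz":-2.3,"rx":0,"ry":0,"rz":0,"fingers":1},
    {"tx":-3.2,"ty":0,"tz":-3.8,"rx":0,"ry":0,"rz":0,"fingers":1},
    {"tx":-5.2,"ty":0,"tz":-6.1,"rx":0,"ry":0,"rz":0,"fingers":1},
    {"tx":-7.2,"ty":0,"tz":-8.5,"rx":0,"ry":0,"rz":0,"fingers":1},
    {"tx":-9.2,"ty":0,"tz":-10.9,"rx":0,"ry":0,"rz":0,"fingers":1},
    {"tx":-11.2,"ty":0,"tz":-13.2,"rx":0,"ry":0,"rz":0,"fingers":1},
    {"tx":-13.2,"ty":0,"tz":-15.6,"rx":0,"ry":0,"rz":0,"fingers":1},
    {"tx":-15.2,"ty":0,"tz":-18,"rx":0,"ry":0,"rz":0,"fingers":1},
    {"tx":-16.1,"ty":0,"tz":-19,"rx":0,"ry":0,"rz":0,"fingers":1},
    {"tx":-16.1,"ty":0,"tz":-19,"rx":0,"ry":0,"rz":0,"fingers":1},
    {"tx":-16.1,"ty":0,"tz":-19,"rx":0,"ry":0,"rz":0,"fingers":1}
  ]
}}

```text
t: 7.38
tool_pos: [537.0, 174.1, 264.4]
tcp_rot: [0.635, 0.693, -0.234, 0.25]
ft_force: [-0.8, -0.4, -5.5]
grip_width: 57.2
finger_force: 65.7
```

```bash
cat >> h.py <<'E'
def barrel(s):
    """barrel origin, axis from tool pose assuming held as gripped"""
    Rg=R.from_quat([0.63454876,0.69294104,-0.23158544,0.25208882]); pg=np.array([538.83,175.73,17.35])
    D=R.from_quat(s['tcp_rot'])*Rg.inv()
    return s['tool_pos']+D.apply(O-pg), D.apply(EX), s['tool_pos']+D.apply(O+70*EX-pg)
def tcp_for(mouth,Rt):
    Rg=R.from_quat([0.63454876,0.69294104,-0.23158544,0.25208882]); pg=np.array([538.83,175.73,17.35])
    return mouth-(Rt*Rg.inv()).apply(O+70*EX-pg)
E
python3 - <<'E'
from h import *
s=sensors.observe();print(s['ft_force'],s['grip_width'],s['qpos'].round(2),barrel(s))
Rg=R.from_quat([0.63454876,0.69294104,-0.23158544,0.25208882])
for az in (0,np.pi/2):
  # mouth-down: rotate about EY so EX -> -EZ, then yaw
  Rt=R.from_rotvec(EZ*0)*R.from_rotvec(EY*np.pi/2)*Rg
  if az: Rt=R.from_rotvec(EZ*az)*Rt
  print((R.from_rotvec(EY*np.pi/2)).apply(EX))
  for m in ([505,-175,250],[505,-175,130]): go(tcp_for(np.array(m),Rt),Rt); print(tcp_for(np.array(m),Rt), Rt.as_matrix()[:,2])
E
```

```text
[-0.75808239 -0.38302334 -5.50814484] 57.21511901014922 [-0.98  0.68  0.55  1.44  0.3   1.41 -0.49] (array([535.51131575, 181.52861143, 307.07024618]), array([ 8.10099515e-02, -9.96712938e-01, -8.40442088e-04]), array([541.18201236, 111.75870575, 307.01141523]))
[ 1.91457532e-17 -2.30744393e-16 -1.00000000e+00]
t 7.38 pos [537.  174.1 264.4] shift cm [-26.23  -6.06  15.79] rot [-1.1000e-02  1.5699e+00 -1.4000e-03] dist rows 7.5 rot rows 12.6
[ 502.51490096 -132.40832783  312.4111895 ] [-0.06274826  0.76306467 -0.64326896]
t 7.38 pos [537.  174.1 264.4] shift cm [-18.52  -5.98  24.98] rot [-1.1000e-02  1.5699e+00 -1.4000e-03] dist rows 7.6 rot rows 12.6
[ 502.51490096 -132.40832783  192.4111895 ] [-0.06274826  0.76306467 -0.64326896]
[ 1.91457532e-17 -2.30744393e-16 -1.00000000e+00]
t 7.38 pos [537.  174.1 264.4] shift cm [-29.4  -10.43  18.48] rot [ 0.1402  1.2063 -1.704 ] dist rows 8.7 rot rows 16.7
[ 462.40832783 -177.48509904  312.4111895 ] [-0.76306467 -0.06274826 -0.64326896]
t 7.38 pos [537.  174.1 264.4] shift cm [-21.69 -10.36  27.67] rot [ 0.1402  1.2063 -1.704 ] dist rows 8.8 rot rows 16.7
[ 462.40832783 -177.48509904  192.4111895 ] [-0.76306467 -0.06274826 -0.64326896]
```

Run:
```python
from h import *
s=sensors.observe();R0=R.from_quat(s['tcp_rot'])
for m in ([520,-60,307],[505,-175,220],[505,-175,150]):
  go(tcp_for(np.array(m),R0),R0)
```

```text
t 7.38 pos [537.  174.1 264.4] shift cm [-12.96  -3.56  10.9 ] rot [0. 0. 0.] dist rows 4.2 rot rows 0.0
t 7.38 pos [537.  174.1 264.4] shift cm [-16.04  -5.97  24.86] rot [0. 0. 0.] dist rows 7.2 rot rows 0.0
t 7.38 pos [537.  174.1 264.4] shift cm [-11.54  -5.93  30.22] rot [0. 0. 0.] dist rows 7.9 rot rows 0.0
```

>>> {"fn": "play_rows", "kwargs": {
  "series": [
    {"tx":-2,"ty":-0.6,"tz":1.7,"rx":0,"ry":0,"rz":0,"fingers":1},
    {"tx":-4.5,"ty":-1.2,"tz":3.8,"rx":0,"ry":0,"rz":0,"fingers":1},
    {"tx":-7,"ty":-1.9,"tz":5.9,"rx":0,"ry":0,"rz":0,"fingers":1},
    {"tx":-9.5,"ty":-2.6,"tz":8,"rx":0,"ry":0,"rz":0,"fingers":1},
    {"tx":-12,"ty":-3.3,"tz":10.2,"rx":0,"ry":0,"rz":0,"fingers":1},
    {"tx":-13.4,"ty":-3.9,"tz":13,"rx":0,"ry":0,"rz":0,"fingers":1},
    {"tx":-14.2,"ty":-4.5,"tz":16,"rx":0,"ry":0,"rz":0,"fingers":1},
    {"tx":-15,"ty":-5.1,"tz":19,"rx":0,"ry":0,"rz":0,"fingers":1},
    {"tx":-15.6,"ty":-5.7,"tz":22,"rx":0,"ry":0,"rz":0,"fingers":1},
    {"tx":-16,"ty":-6,"tz":24.8,"rx":0,"ry":0,"rz":0,"fingers":1},
    {"tx":-14.5,"ty":-6,"tz":26.6,"rx":0,"ry":0,"rz":0,"fingers":1},
    {"tx":-13,"ty":-6,"tz":28.5,"rx":0,"ry":0,"rz":0,"fingers":1},
    {"tx":-11.5,"ty":-5.9,"tz":30.2,"rx":0,"ry":0,"rz":0,"fingers":1},
    {"tx":-11.5,"ty":-5.9,"tz":30.2,"rx":0,"ry":0,"rz":0,"fingers":1},
    {"tx":-11.5,"ty":-5.9,"tz":30.2,"rx":0,"ry":0,"rz":0,"fingers":1}
  ]
}}

```text
t: 8.63
tool_pos: [501.3, -112.4, 107.3]
tcp_rot: [0.634, 0.693, -0.236, 0.25]
ft_force: [0.4, -0.6, -3.8]
grip_width: 57.1
finger_force: 66.5
```

Run:
```python
from h import *
s=sensors.observe();R0=R.from_quat(s['tcp_rot']);print(s['ft_force'],s['qpos'].round(2),barrel(s))
Y=R0.apply([0,1,0])
a0=0
for k in range(1,9):
  a=1.571*k/8; Rt=R.from_rotvec(Y*a)*R0; m=np.array([505,-175,150-25*min(1,k/4)]); d=R0.inv().apply(tcp_for(m,Rt)-s['tool_pos'])/10
  print(round(a,3),d.round(1),barrel({'tcp_rot':Rt.as_quat(),'tool_pos':s['tool_pos']})[1].round(2))
```

```text
[ 0.43554084 -0.61987078 -3.79930449] [-0.67  0.72  0.64  2.05  0.53  0.61 -0.52] (array([ 499.98502739, -104.78856232,  149.93048102]), array([ 0.08268108, -0.99657279,  0.00255277]), array([ 505.7727029 , -174.54865751,  150.10917518]))
0.196 [ 0.1 -0.1 -0.9] [ 0.08 -0.98 -0.19]
0.393 [-0.1 -0.1 -1.8] [ 0.07 -0.92 -0.38]
0.589 [-0.5 -0.1 -2.6] [ 0.06 -0.83 -0.55]
0.785 [-1.1 -0.1 -3.2] [ 0.05 -0.71 -0.71]
0.982 [-2.4 -0.1 -4. ] [ 0.04 -0.56 -0.83]
1.178 [-3.7 -0.1 -4.5] [ 0.02 -0.38 -0.92]
1.375 [-5.2 -0.1 -4.8] [ 0.   -0.2  -0.98]
1.571 [-6.7 -0.1 -4.8] [-0.01 -0.   -1.  ]
```

>>> {"fn": "play_rows", "kwargs": {
  "series": [
    {"tx":0,"ty":0,"tz":-0.4,"rx":0,"ry":0.1,"rz":0,"fingers":1},
    {"tx":0.1,"ty":-0.1,"tz":-0.9,"rx":0,"ry":0.2,"rz":0,"fingers":1},
    {"tx":0,"ty":-0.1,"tz":-1.3,"rx":0,"ry":0.3,"rz":0,"fingers":1},
    {"tx":-0.1,"ty":-0.1,"tz":-1.8,"rx":0,"ry":0.4,"rz":0,"fingers":1},
    {"tx":-0.3,"ty":-0.1,"tz":-2.2,"rx":0,"ry":0.5,"rz":0,"fingers":1},
    {"tx":-0.5,"ty":-0.1,"tz":-2.6,"rx":0,"ry":0.6,"rz":0,"fingers":1},
    {"tx":-0.8,"ty":-0.1,"tz":-2.9,"rx":0,"ry":0.7,"rz":0,"fingers":1},
    {"tx":-1.2,"ty":-0.1,"tz":-3.2,"rx":0,"ry":0.8,"rz":0,"fingers":1},
    {"tx":-1.8,"ty":-0.1,"tz":-3.6,"rx":0,"ry":0.9,"rz":0,"fingers":1},
    {"tx":-2.5,"ty":-0.1,"tz":-4,"rx":0,"ry":1.0,"rz":0,"fingers":1},
    {"tx":-3.1,"ty":-0.1,"tz":-4.3,"rx":0,"ry":1.1,"rz":0,"fingers":1},
    {"tx":-3.9,"ty":-0.1,"tz":-4.5,"rx":0,"ry":1.2,"rz":0,"fingers":1},
    {"tx":-4.6,"ty":-0.1,"tz":-4.7,"rx":0,"ry":1.3,"rz":0,"fingers":1},
    {"tx":-5.4,"ty":-0.1,"tz":-4.8,"rx":0,"ry":1.4,"rz":0,"fingers":1},
    {"tx":-6.2,"ty":-0.1,"tz":-4.8,"rx":0,"ry":1.5,"rz":0,"fingers":1},
    {"tx":-6.7,"ty":-0.1,"tz":-4.8,"rx":0,"ry":1.57,"rz":0,"fingers":1},
    {"tx":-6.7,"ty":-0.1,"tz":-4.8,"rx":0,"ry":1.57,"rz":0,"fingers":1},
    {"tx":-6.7,"ty":-0.1,"tz":-4.8,"rx":0,"ry":1.57,"rz":0,"fingers":1},
    {"tx":-6.7,"ty":-0.1,"tz":-4.8,"rx":0,"ry":1.57,"rz":0,"fingers":1}
  ]
}}

```text
t: 10.22
tool_pos: [504.3, -132.2, 189.8]
tcp_rot: [0.613, 0.669, 0.283, -0.311]
ft_force: [0.0, 1.3, -2.9]
grip_width: 57.1
finger_force: 68.4
```

Run:
```python
from h import *
s=sensors.observe();R0=R.from_quat(s['tcp_rot']);print(s['ft_force'],s['qpos'].round(2),barrel(s))
print(R0.as_matrix().round(3))
cv2.imwrite('pics/s3.png',cv2.resize(cam('side')['color'][60:280,130:380,::-1],(750,600)))
```

```text
[ 0.02153248  1.30723828 -2.85325354] [ 0.73  0.76 -0.22  1.53 -0.53  1.45  0.84] (array([ 507.00034301, -174.78028793,  197.56084136]), array([-0.00591263, -0.00513904, -0.99996932]), array([ 506.58645884, -175.14002072,  127.56298931]))
[[-0.055  0.996 -0.069]
 [ 0.644  0.088  0.76 ]
 [ 0.763 -0.003 -0.647]]
```

View pics/s3.png

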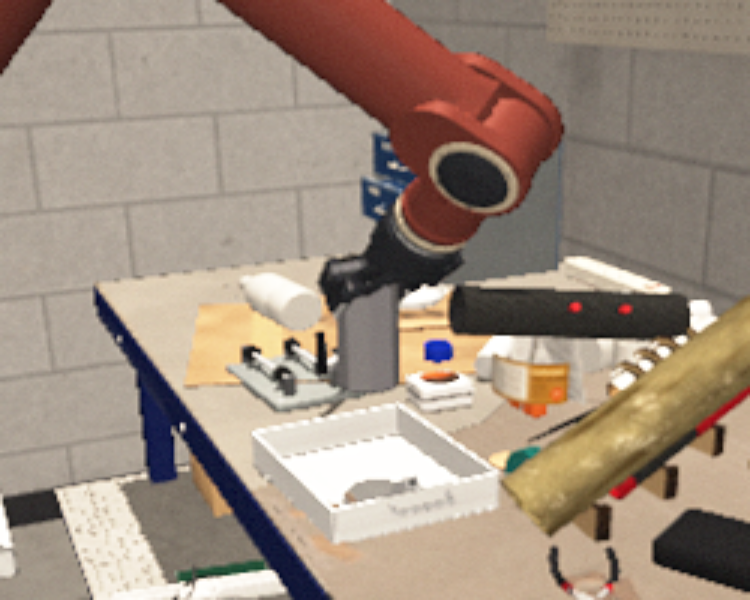

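The side view shows the barrel hanging mouth-down over the tray at (368,340), with bars possibly already in the tray near (380,488). Next I'll shake it sideways and up and down.

>>> {"fn": "play_rows", "kwargs": {
  "series": [
    {"tx":0,"ty":1.5,"tz":0,"rx":0,"ry":0,"rz":0,"fingers":1},
    {"tx":0,"ty":-1.5,"tz":0,"rx":0,"ry":0,"rz":0,"fingers":1},
    {"tx":0,"ty":1.5,"tz":0,"rx":0,"ry":0,"rz":0,"fingers":1},
    {"tx":0,"ty":-1.5,"tz":0,"rx":0,"ry":0,"rz":0,"fingers":1},
    {"tx":0,"ty":1.5,"tz":0,"rx":0,"ry":0,"rz":0,"fingers":1},
    {"tx":0,"ty":-1.5,"tz":0,"rx":0,"ry":0,"rz":0,"fingers":1},
    {"tx":1,"ty":0,"tz":1.2,"rx":0,"ry":0,"rz":0,"fingers":1},
    {"tx":-1,"ty":0,"tz":-1.2,"rx":0,"ry":0,"rz":0,"fingers":1},
    {"tx":1,"ty":0,"tz":1.2,"rx":0,"ry":0,"rz":0,"fingers":1},
    {"tx":-1,"ty":0,"tz":-1.2,"rx":0,"ry":0,"rz":0,"fingers":1},
    {"tx":1,"ty":0,"tz":1.2,"rx":0,"ry":0,"rz":0,"fingers":1},
    {"tx":1,"ty":0,"tz":-1,"rx":0,"ry":0,"rz":0,"fingers":1},
    {"tx":-1,"ty":0,"tz":1,"rx":0,"ry":0,"rz":0,"fingers":1},
    {"tx":1,"ty":0,"tz":-1,"rx":0,"ry":0,"rz":0,"fingers":1},
    {"tx":-1,"ty":0,"tz":1,"rx":0,"ry":0,"rz":0,"fingers":1},
    {"tx":0,"ty":0,"tz":0,"rx":0,"ry":0,"rz":0,"fingers":1},
    {"tx":0,"ty":0,"tz":0,"rx":0,"ry":0,"rz":0,"fingers":1},
    {"tx":0,"ty":0,"tz":0,"rx":0,"ry":0,"rz":0,"fingers":1},
    {"tx":0,"ty":0,"tz":0,"rx":0,"ry":0,"rz":0,"fingers":1},
    {"tx":0,"ty":0,"tz":0,"rx":0,"ry":0,"rz":0,"fingers":1}
  ]
}}

```text
t: 11.93
tool_pos: [504.8, -132.3, 189.8]
tcp_rot: [0.613, 0.669, 0.284, -0.311]
ft_force: [-1.0, 0.1, -2.3]
grip_width: 56.8
finger_force: 74.1
```

Run:
```python
from h import *
F=[]
for i in range(6): s=sensors.observe(); F.append(s['ft_force']); d=cam('top' if i%2 else 'side')
print(np.array(F).round(2),s['grip_width'],barrel(s))
P=d['P'];z=P[...,2];m=(abs(P[...,0]-507)<80)&(abs(P[...,1]+182)<105)
q=P[m];print(np.percentile(q[:,2],[5,50,90]))
mm=m&(z>12)&(z<45);n,l,st,_=cv2.connectedComponentsWithStats(mm.astype(np.uint8))
for i in range(1,n):
  if st[i][4]>8: p=P[l==i];print(st[i],p.mean(0).round(0),cv2.minAreaRect(p[:,:2].astype(np.float32)))
c=d['color'][170:270,240:380,::-1]
c2=cam('side')['color'][190:270,200:310,::-1]
cv2.imwrite('pics/t2.png',np.hstack([cv2.resize(c,(420,300)),cv2.resize(c2,(380,300))]))
```

```text
[[-0.97  0.13 -2.25]
 [ 0.36  0.8  -1.56]
 [-0.23  0.15 -2.38]
 [-0.61 -0.8  -2.49]
 [-0.77 -0.38 -1.4 ]
 [ 0.48 -0.07 -1.82]] 57.28046094645377 (array([ 507.20763133, -175.38444959,  196.74409335]), array([-0.00645295, -0.0026594 , -0.99997564]), array([ 506.75592504, -175.5706078 ,  126.74579833]))
[ -1.32042557 147.67265132 329.55526195]
[302 198   5  19  63] [ 545. -156.   17.] ((541.478271484375, -155.95382690429688), (14.215270042419434, 61.10101318359375), 87.6646957397461)
[327 214   7   6  12] [ 507. -240.   25.] ((506.2029724121094, -238.82235717773438), (4.873275279998779, 22.030675888061523), 44.38018798828125)
[341 219   4   6  12] [ 488. -279.   27.] ((489.0701904296875, -279.33966064453125), (16.77580451965332, 3.8244478702545166), 16.930009841918945)
[343 231   3  10  23] [ 444. -282.   32.] ((442.0596618652344, -282.04644775390625), (29.959056854248047, 3.59201979637146), 1.822222352027893)
```

View pics/t2.png

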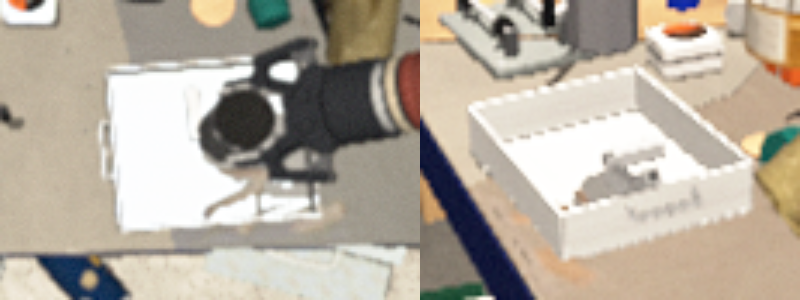

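Top and side crops show bars in the tray (one at (195,110) left, a cluster near (620,175) right). The held weight is about 2 N, which fits an empty barrel. I'll shake once more to confirm it gets no lighter.

>>> {"fn": "play_rows", "kwargs": {
  "series": [
    {"tx":0,"ty":2,"tz":0,"rx":0,"ry":0,"rz":0,"fingers":1},
    {"tx":0,"ty":-2,"tz":0,"rx":0,"ry":0,"rz":0,"fingers":1},
    {"tx":0,"ty":2,"tz":0,"rx":0,"ry":0,"rz":0,"fingers":1},
    {"tx":0,"ty":-2,"tz":0,"rx":0,"ry":0,"rz":0,"fingers":1},
    {"tx":1.3,"ty":0,"tz":1.5,"rx":0,"ry":0,"rz":0,"fingers":1},
    {"tx":-1.3,"ty":0,"tz":-1.5,"rx":0,"ry":0,"rz":0,"fingers":1},
    {"tx":1.3,"ty":0,"tz":1.5,"rx":0,"ry":0,"rz":0,"fingers":1},
    {"tx":-1.3,"ty":0,"tz":-1.5,"rx":0,"ry":0,"rz":0,"fingers":1},
    {"tx":0,"ty":0,"tz":0,"rx":0.12,"ry":0,"rz":0,"fingers":1},
    {"tx":0,"ty":0,"tz":0,"rx":-0.1,"ry":0,"rz":0,"fingers":1},
    {"tx":0,"ty":0,"tz":0,"rx":0.1,"ry":0,"rz":0,"fingers":1},
    {"tx":0,"ty":0,"tz":0,"rx":0,"ry":0.1,"rz":0,"fingers":1},
    {"tx":0,"ty":0,"tz":0,"rx":0,"ry":-0.1,"rz":0,"fingers":1},
    {"tx":0,"ty":0,"tz":0,"rx":0,"ry":0,"rz":0,"fingers":1},
    {"tx":0,"ty":0,"tz":0,"rx":0,"ry":0,"rz":0,"fingers":1},
    {"tx":0,"ty":0,"tz":0,"rx":0,"ry":0,"rz":0,"fingers":1},
    {"tx":0,"ty":0,"tz":0,"rx":0,"ry":0,"rz":0,"fingers":1},
    {"tx":0,"ty":0,"tz":0,"rx":0,"ry":0,"rz":0,"fingers":1}
  ]
}}

```text
t: 13.78
tool_pos: [504.9, -133.0, 189.2]
tcp_rot: [0.614, 0.668, 0.284, -0.311]
ft_force: [-0.5, 0.1, -2.3]
grip_width: 57.2
finger_force: 74.3
```

Run:
```python
from h import *
F=[]
for i in range(12): s=sensors.observe(); F.append(s['ft_force']); d=optics.read_camera('side')
F=np.array(F);print(F.mean(0),F.std(0),s['t'],barrel(s))
R0=R.from_quat(s['tcp_rot']);Rg=R.from_quat([0.63454876,0.69294104,-0.23158544,0.25208882]);Y=R0.apply([0,1,0])
print((R0.inv()*Rg).as_rotvec())
for k in range(1,9):
  a=-1.571*k/8; Rt=R.from_rotvec(Y*a)*R0; m=np.array([506,-175,126+50*min(1,k/4)]); print(round(a,3),(R0.inv().apply(tcp_for(m,Rt)-s['tool_pos'])/10).round(1))
```

```text
[-0.01955692  0.20355756 -1.92773383] [0.47017236 0.49969204 0.51833612] 14.3333 (array([ 507.26025453, -175.3557614 ,  196.77441993]), array([-0.00643353, -0.00266193, -0.99997576]), array([ 506.80990743, -175.54209676,  126.77611661]))
[-0.00215287 -1.56869591 -0.00179501]
-0.196 [ 0.9 -0.1  0.8]
-0.393 [ 1.6 -0.1  1.4]
-0.589 [ 2.  -0.1  2. ]
-0.785 [ 2.1 -0.1  2.4]
-0.982 [ 1.1 -0.1  3.5]
-1.178 [-0.2 -0.1  4.3]
-1.375 [-1.5 -0.1  4.9]
-1.571 [-3.  -0.1  5.1]
```

Still 1.9 N, so it is no lighter. Turning the barrel level again.

>>> {"fn": "play_rows", "kwargs": {
  "series": [
    {"tx":0.5,"ty":-0.1,"tz":0.4,"rx":0,"ry":-0.1,"rz":0,"fingers":1},
    {"tx":0.9,"ty":-0.1,"tz":0.8,"rx":0,"ry":-0.2,"rz":0,"fingers":1},
    {"tx":1.3,"ty":-0.1,"tz":1.1,"rx":0,"ry":-0.3,"rz":0,"fingers":1},
    {"tx":1.6,"ty":-0.1,"tz":1.4,"rx":0,"ry":-0.4,"rz":0,"fingers":1},
    {"tx":1.8,"ty":-0.1,"tz":1.7,"rx":0,"ry":-0.5,"rz":0,"fingers":1},
    {"tx":2,"ty":-0.1,"tz":2,"rx":0,"ry":-0.6,"rz":0,"fingers":1},
    {"tx":2.1,"ty":-0.1,"tz":2.2,"rx":0,"ry":-0.7,"rz":0,"fingers":1},
    {"tx":2.1,"ty":-0.1,"tz":2.5,"rx":0,"ry":-0.8,"rz":0,"fingers":1},
    {"tx":1.6,"ty":-0.1,"tz":3,"rx":0,"ry":-0.9,"rz":0,"fingers":1},
    {"tx":1,"ty":-0.1,"tz":3.6,"rx":0,"ry":-1.0,"rz":0,"fingers":1},
    {"tx":0.3,"ty":-0.1,"tz":4,"rx":0,"ry":-1.1,"rz":0,"fingers":1},
    {"tx":-0.4,"ty":-0.1,"tz":4.4,"rx":0,"ry":-1.2,"rz":0,"fingers":1},
    {"tx":-1,"ty":-0.1,"tz":4.7,"rx":0,"ry":-1.3,"rz":0,"fingers":1},
    {"tx":-1.7,"ty":-0.1,"tz":4.9,"rx":0,"ry":-1.4,"rz":0,"fingers":1},
    {"tx":-2.5,"ty":-0.1,"tz":5,"rx":0,"ry":-1.5,"rz":0,"fingers":1},
    {"tx":-3,"ty":-0.1,"tz":5.1,"rx":0,"ry":-1.57,"rz":0,"fingers":1},
    {"tx":-3,"ty":-0.1,"tz":5.1,"rx":0,"ry":-1.57,"rz":0,"fingers":1},
    {"tx":-3,"ty":-0.1,"tz":5.1,"rx":0,"ry":-1.57,"rz":0,"fingers":1}
  ]
}}

```text
t: 15.88
tool_pos: [501.6, -111.6, 132.4]
tcp_rot: [0.634, 0.694, -0.233, 0.251]
ft_force: [0.4, 0.2, -1.1]
grip_width: 57.3
finger_force: 74.2
```

Run:
```python
from h import *
s=sensors.observe();R0=R.from_quat(s['tcp_rot']);Rg=R.from_quat([0.63454876,0.69294104,-0.23158544,0.25208882])
print(s['t'],barrel(s),s['qpos'].round(2))
for m in ([506,-160,260],[520,-60,310],O+70*EX+[0,0,250]): go(tcp_for(np.array(m),Rg),Rg)
```

```text
15.8833 (array([ 500.0927293 , -104.09848603,  175.02050951]), array([ 8.49344053e-02, -9.96386532e-01, -1.61888112e-04]), array([ 506.03813767, -173.84554325,  175.00917734])) [-0.56  0.63  0.45  2.03  0.69  0.74 -0.65]
t 15.88 pos [ 501.6 -111.6  132.4] shift cm [-4.41  0.1  -7.39] rot [-0.0028 -0.0002  0.0037] dist rows 2.1 rot rows 0.0
t 15.88 pos [ 501.6 -111.6  132.4] shift cm [ -0.1    2.35 -17.56] rot [-0.0028 -0.0002  0.0037] dist rows 4.2 rot rows 0.0
t 15.88 pos [ 501.6 -111.6  132.4] shift cm [ 12.96   6.17 -28.56] rot [-0.0028 -0.0002  0.0037] dist rows 7.7 rot rows 0.0
```

>>> {"fn": "play_rows", "kwargs": {
  "series": [
    {"tx":-2,"ty":0,"tz":-3.5,"rx":0,"ry":0,"rz":0,"fingers":1},
    {"tx":-4.4,"ty":0.1,"tz":-7.4,"rx":0,"ry":0,"rz":0,"fingers":1},
    {"tx":-3,"ty":0.8,"tz":-10.8,"rx":0,"ry":0,"rz":0,"fingers":1},
    {"tx":-1.5,"ty":1.6,"tz":-14.2,"rx":0,"ry":0,"rz":0,"fingers":1},
    {"tx":-0.1,"ty":2.3,"tz":-17.6,"rx":0,"ry":0,"rz":0,"fingers":1},
    {"tx":2.5,"ty":3.1,"tz":-19.8,"rx":0,"ry":0,"rz":0,"fingers":1},
    {"tx":5.1,"ty":3.9,"tz":-22,"rx":0,"ry":0,"rz":0,"fingers":1},
    {"tx":7.7,"ty":4.6,"tz":-24.2,"rx":0,"ry":0,"rz":0,"fingers":1},
    {"tx":10.3,"ty":5.4,"tz":-26.4,"rx":0,"ry":0,"rz":0,"fingers":1},
    {"tx":13,"ty":6.2,"tz":-28.6,"rx":0,"ry":0,"rz":0,"fingers":1},
    {"tx":13,"ty":6.2,"tz":-28.6,"rx":0,"ry":0,"rz":0,"fingers":1},
    {"tx":13,"ty":6.2,"tz":-28.6,"rx":0,"ry":0,"rz":0,"fingers":1},
    {"tx":13,"ty":6.2,"tz":-28.6,"rx":0,"ry":0,"rz":0,"fingers":1}
  ]
}}

```text
t: 16.97
tool_pos: [539.9, 172.3, 269.3]
tcp_rot: [0.636, 0.691, -0.233, 0.251]
ft_force: [-0.4, -0.5, -1.7]
grip_width: 57.3
finger_force: 74.4
```

Run:
```python
from h import *
s=sensors.observe();Rg=R.from_quat([0.63454876,0.69294104,-0.23158544,0.25208882])
print(barrel(s)); go(tcp_for(O+70*EX+[0,0,250],Rg),Rg);go(tcp_for(O+70*EX+[0,0,40],Rg),Rg)
d=cam('wrist');P=d['P'];b,ax,_=barrel(s);
# top flat of held barrel in assumed barrel frame
q=P-b; X=q@ax; Yl=q@EY; Z=q[...,2]
m=(abs(Yl)<10)&(abs(X)<75)&(abs(Z-29)<15);A=np.c_[X[m],Yl[m],np.ones(m.sum())];print(m.sum(),np.linalg.lstsq(A,Z[m],rcond=None)[0],X[m].min(),X[m].max())
m=(abs(X)<76)&(Z>24)&(Z<40)&(abs(Yl)<22); m=cv2.morphologyEx(m.astype(np.uint8),cv2.MORPH_OPEN,np.ones((3,3)))>0
print(cv2.minAreaRect(np.c_[X[m],Yl[m]].astype(np.float32)))
d=cam('top');P=d['P']
c=d['color'][165:275,255:365];cv2.imwrite('pics/t3.png',np.hstack([cv2.resize(c[...,::-1],(400,400),interpolation=cv2.INTER_CUBIC),cv2.resize(cam('side')['color'][190:270,200:310,::-1],(400,400),interpolation=cv2.INTER_CUBIC)]))
```

```text
(array([538.30147266, 179.78540095, 311.97520762]), array([ 7.85054541e-02, -9.96913678e-01, -1.08325254e-04]), array([543.79685444, 110.00144347, 311.96762485]))
t 16.97 pos [539.9 172.3 269.3] shift cm [ 0.4  -0.08 -0.07] rot [-0.0047 -0.0001 -0.0032] dist rows 0.1 rot rows 0.0
t 16.97 pos [539.9 172.3 269.3] shift cm [13.9  -0.03 16.01] rot [-0.0047 -0.0001 -0.0032] dist rows 5.1 rot rows 0.0
4843 [ 3.71625702e-02 -1.08160251e-02  2.89577515e+01] -74.99858904421815 -8.618552162813621
((-36.530296325683594, 2.4919071197509766), (81.70523071289062, 43.731082916259766), 4.000746250152588)
```

View pics/t3.png

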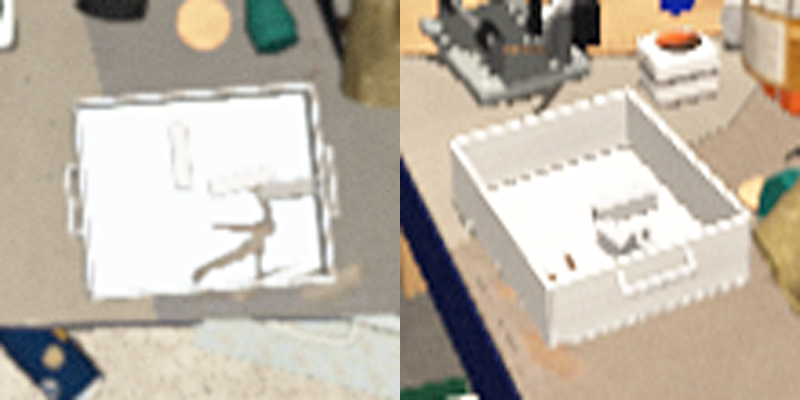

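Two bars show clearly at (180,155) and (238,180), with a possible third beside it at (288,188). I'll check the tray depth for the third.

Run:
```python
from h import *
d=cam('top');K=np.array(d['camera_matrix'])
Pt=[cam('top')['P'] for _ in range(4)]
P=np.mean([d['P']]+Pt,0);z=P[...,2]
m=(P[...,0]>422)&(P[...,0]<588)&(P[...,1]>-284)&(P[...,1]<-80)
print(np.median(z[m]))
v,u=np.nonzero(m);v0,v1,u0,u1=v.min(),v.max(),u.min(),u.max()
for r in range(v0,v1+1,2): print(r,' '.join('%2d'%z[r,c] if m[r,c] and z[r,c]>8 else ' .' for c in range(u0,u1+1,2)))
m2=m&(z>11)&(z<40);n,l,st,_=cv2.connectedComponentsWithStats(m2.astype(np.uint8))
for i in range(1,n):
  if st[i][4]>8: p=P[l==i];print(st[i],p.mean(0).round(0),cv2.minAreaRect(p[:,:2].astype(np.float32)))
```

```text
2.76216365246205
191  .  .  .  .  .  .  .  .  .  .  .  .  .  .  .  .  .  .  .  .  .  .  .  .  .  .  .  .  .  . 43  .  .
193  .  .  .  .  .  .  .  .  .  .  .  .  .  .  .  .  .  .  .  .  .  .  .  .  .  .  .  .  . 21 44  .  .
195  .  .  .  .  .  .  .  .  .  .  .  .  .  .  .  .  .  .  .  .  .  .  .  .  .  .  .  .  . 18 42  .  .
197  .  .  .  .  .  .  .  .  .  .  .  .  .  .  .  .  .  .  .  .  .  .  .  .  .  .  .  .  . 15 44  .  .
199  .  .  .  .  .  .  .  .  .  .  .  . 16  .  .  .  .  .  .  .  .  .  .  .  .  .  .  .  . 11 42  .  .
201  .  .  .  .  .  .  .  .  .  .  . 20 18  .  .  .  .  .  .  .  .  .  .  .  .  .  .  .  .  . 44  .  .
203  .  .  .  .  .  .  .  .  .  .  . 17 17  .  .  .  .  .  .  .  .  .  .  .  .  .  .  .  .  . 38  .  .
205  .  .  .  .  .  .  .  .  .  .  . 15 17  .  .  .  .  .  .  .  .  .  .  .  .  .  .  .  .  . 36 34  .
207  .  .  .  .  .  .  .  .  .  .  . 15 19  .  .  .  .  .  .  .  .  .  .  .  .  .  .  .  .  . 29  .  .
209  .  .  .  .  .  .  .  .  .  .  . 19 15  .  .  .  .  .  .  .  .  .  .  .  .  .  .  .  .  . 28 42  .
211  .  .  .  .  .  .  .  .  .  .  . 16 15  .  .  .  
[... 1575 characters left out ...]
.  . 42 41 44 42 43
243  .  .  .  .  .  .  .  .  .  .  .  .  .  .  .  .  .  .  .  .  .  .  .  .  .  .  .  .  .  .  .  .  .
[339 192   4  21  36] [ 554. -276.   26.] ((553.7498168945312, -276.0626220703125), (67.03099822998047, 0.8451653718948364), 2.9614226818084717)
[302 198   6  19  80] [ 541. -157.   17.] ((541.3796997070312, -157.05360412597656), (60.541133880615234, 14.643780708312988), 3.163058280944824)
[312 210  24  10 127] [ 512. -222.   20.] ((514.1651611328125, -218.09803771972656), (72.71864318847656, 30.39864158630371), 87.1698989868164)
[341 218   4  23  38] [ 464. -280.   26.] ((463.8917236328125, -280.2896423339844), (73.89628601074219, 1.0811740159988403), 2.761730194091797)
```

The depth map shows the third bar at about (512,−250), propped with one end on another bar and the other up on the tray's −y wall (z ≈ 54). I'll nudge it in after the barrel is back. First I'll measure how the barrel sits in the grip.

Run:
```python
from h import *
s=sensors.observe();b,ax,_=barrel(s);ey=np.cross([0,0,1],ax)
P=np.mean([cam('wrist')['P'] for _ in range(2)],0)
q=P-b; X=q@ax; Y=q@ey; Z=q[...,2]
for x0 in range(-85,20,5):
    m=(abs(X-x0)<2.5)&(abs(Y)<11)&(abs(Z-29)<12)
    if m.sum()>5: print(x0,m.sum(),np.median(Z[m]).round(1))
# chamfer edges: lateral centre by slice, z>24 only between fingers
for x0 in(-65,-60,-55,-10,-5,0,10,20):
    m=(abs(X-x0)<2.5)&(abs(Y)<26)&(Z>8)&(Z<33)
    if m.sum()>5:
        yl=Y[m&(Y<-14)];zl=Z[m&(Y<-14)];yr=Y[m&(Y>14)];zr=Z[m&(Y>14)]
        if len(yl)>3 and len(yr)>3: print('lat',x0,(np.median(yl+(-zl))/2+np.median(yr+zr)/2).round(2))
m=(abs(Y)<15)&(abs(Z)<20)&(X<-55)&(X>-90);A=np.c_[Y[m],Z[m],np.ones(m.sum())];print('endface',m.sum(),np.linalg.lstsq(A,X[m],rcond=None)[0])
go(tcp_for(O+70*EX+[0,0,250],pose(YAW,.7)),pose(YAW,.7))
```

```text
-75 1156 39.1
-70 3004 24.5
-65 213 28.9
-60 156 28.9
-55 149 28.9
-50 126 28.9
-45 113 28.9
-40 107 28.9
-35 93 28.9
-30 63 28.9
-25 90 28.9
-20 36 28.9
-15 32 28.9
-10 7 28.9
lat -65 0.42
lat -60 0.41
lat -55 0.41
lat -10 0.36
lat -5 0.36
lat 0 0.37
lat 10 0.35
lat 20 0.34
endface 7879 [-1.29621819e-04 -2.55702329e-04 -6.95962578e+01]
t 17.47 pos [539.5 174.5 268.1] shift cm [ 0.14 -0.03 -0.01] rot [-0.0012 -0.0001  0.0036] dist rows 0.0 rot rows 0.0
```

No slip at all. Lowering onto the rollers.

Run:
```python
from h import *
Rg=R.from_quat([0.63454876,0.69294104,-0.23158544,0.25208882])
for z in (100,40,8): go(tcp_for(O+70*EX+[0,0,z],Rg),Rg)
```

```text
t 17.47 pos [539.5 174.5 268.1] shift cm [ 9.800e+00 -1.000e-02  1.145e+01] rot [-0.0027  0.0011  0.0002] dist rows 3.6 rot rows 0.0
t 17.47 pos [539.5 174.5 268.1] shift cm [1.367e+01 1.000e-02 1.604e+01] rot [-0.0027  0.0011  0.0002] dist rows 5.1 rot rows 0.0
t 17.47 pos [539.5 174.5 268.1] shift cm [15.73  0.02 18.49] rot [-0.0027  0.0011  0.0002] dist rows 5.8 rot rows 0.0
```

>>> {"fn": "play_rows", "kwargs": {
  "series": [
    {"tx":1.5,"ty":0,"tz":1.8,"rx":0,"ry":0,"rz":0,"fingers":1},
    {"tx":3.6,"ty":0,"tz":4.2,"rx":0,"ry":0,"rz":0,"fingers":1},
    {"tx":5.7,"ty":0,"tz":6.6,"rx":0,"ry":0,"rz":0,"fingers":1},
    {"tx":7.8,"ty":0,"tz":9.1,"rx":0,"ry":0,"rz":0,"fingers":1},
    {"tx":9.8,"ty":0,"tz":11.4,"rx":0,"ry":0,"rz":0,"fingers":1},
    {"tx":11.8,"ty":0,"tz":13.8,"rx":0,"ry":0,"rz":0,"fingers":1},
    {"tx":13.7,"ty":0,"tz":16,"rx":0,"ry":0,"rz":0,"fingers":1},
    {"tx":14.8,"ty":0,"tz":17.4,"rx":0,"ry":0,"rz":0,"fingers":1},
    {"tx":15.5,"ty":0,"tz":18.2,"rx":0,"ry":0,"rz":0,"fingers":1},
    {"tx":15.7,"ty":0,"tz":18.5,"rx":0,"ry":0,"rz":0,"fingers":1},
    {"tx":15.7,"ty":0,"tz":18.5,"rx":0,"ry":0,"rz":0,"fingers":1},
    {"tx":15.7,"ty":0,"tz":18.5,"rx":0,"ry":0,"rz":0,"fingers":1},
    {"tx":15.7,"ty":0,"tz":18.5,"rx":0,"ry":0,"rz":0,"fingers":1}
  ]
}}

```text
t: 18.55
tool_pos: [540.0, 175.9, 26.9]
tcp_rot: [0.635, 0.692, -0.231, 0.252]
ft_force: [-0.1, 0.7, -2.5]
grip_width: 57.1
finger_force: 74.4
```

Run:
```python
from h import *
Rg=R.from_quat([0.63454876,0.69294104,-0.23158544,0.25208882])
s=sensors.observe();print(s['ft_force'],barrel(s)[0])
for z in (0,-1): go(tcp_for(O+70*EX+[0,0,z],Rg),Rg)
```

```text
[-0.07600884  0.7222131  -2.463625  ] [538.20108714 183.38066396  69.58967423]
t 18.55 pos [540.  175.9  26.9] shift cm [ 0.61 -0.11  0.74] rot [-0.0003  0.0001 -0.0016] dist rows 0.2 rot rows 0.0
t 18.55 pos [540.  175.9  26.9] shift cm [ 0.68 -0.11  0.82] rot [-0.0003  0.0001 -0.0016] dist rows 0.3 rot rows 0.0
```

>>> {"fn": "play_rows", "kwargs": {
  "series": [
    {"tx":0.15,"ty":-0.1,"tz":0.2,"rx":0,"ry":0,"rz":0,"fingers":1},
    {"tx":0.3,"ty":-0.1,"tz":0.35,"rx":0,"ry":0,"rz":0,"fingers":1},
    {"tx":0.45,"ty":-0.1,"tz":0.55,"rx":0,"ry":0,"rz":0,"fingers":1},
    {"tx":0.6,"ty":-0.1,"tz":0.72,"rx":0,"ry":0,"rz":0,"fingers":1},
    {"tx":0.64,"ty":-0.1,"tz":0.78,"rx":0,"ry":0,"rz":0,"fingers":1},
    {"tx":0.64,"ty":-0.1,"tz":0.78,"rx":0,"ry":0,"rz":0,"fingers":1},
    {"tx":0.64,"ty":-0.1,"tz":0.78,"rx":0,"ry":0,"rz":0,"fingers":1}
  ]
}}

```text
t: 19.13
tool_pos: [538.9, 175.3, 17.4]
tcp_rot: [0.635, 0.692, -0.233, 0.253]
ft_force: [-1.4, 1.6, 6.2]
grip_width: 57.3
finger_force: 75.4
```

Run:
```python
from h import *
Rg=R.from_quat([0.63454876,0.69294104,-0.23158544,0.25208882])
s=sensors.observe();print(s['ft_force'],barrel(s)[0],s['qpos'].round(2))
go(tcp_for(O+70*EX,Rg),Rg)
```

```text
[-1.40607605  1.56410606  6.17042311] [537.15013488 182.88599162  60.0416174 ] [-0.85  0.95  0.3   1.61  0.41  1.03 -0.83]
t 19.13 pos [538.9 175.3  17.4] shift cm [ 0.04 -0.   -0.02] rot [-0.0004  0.0028 -0.0006] dist rows 0.0 rot rows 0.0
```

Seated (force now +6 N). I'll open and back out along the fingers.

>>> {"fn": "play_rows", "kwargs": {
  "series": [
    {"tx":0,"ty":0,"tz":-0.05,"rx":0,"ry":0,"rz":0,"fingers":0.25},
    {"tx":0,"ty":0,"tz":-0.05,"rx":0,"ry":0,"rz":0,"fingers":0.1},
    {"tx":0,"ty":0,"tz":-0.05,"rx":0,"ry":0,"rz":0,"fingers":0.05},
    {"tx":0,"ty":0,"tz":-0.05,"rx":0,"ry":0,"rz":0,"fingers":0.05},
    {"tx":0,"ty":0,"tz":-0.05,"rx":0,"ry":0,"rz":0,"fingers":0.05},
    {"tx":0,"ty":0,"tz":-1,"rx":0,"ry":0,"rz":0,"fingers":0.05},
    {"tx":0,"ty":0,"tz":-3,"rx":0,"ry":0,"rz":0,"fingers":0.05},
    {"tx":0,"ty":0,"tz":-6,"rx":0,"ry":0,"rz":0,"fingers":0.05},
    {"tx":0,"ty":0,"tz":-10,"rx":0,"ry":0,"rz":0,"fingers":0.05},
    {"tx":0,"ty":0,"tz":-14,"rx":0,"ry":0,"rz":0,"fingers":0.05},
    {"tx":-3,"ty":0,"tz":-17,"rx":0,"ry":0,"rz":0,"fingers":0.5},
    {"tx":-6,"ty":0,"tz":-20,"rx":0,"ry":0,"rz":0,"fingers":1},
    {"tx":-8,"ty":0,"tz":-22,"rx":0,"ry":0,"rz":0,"fingers":1},
    {"tx":-8,"ty":0,"tz":-22,"rx":0,"ry":0,"rz":0,"fingers":1},
    {"tx":-8,"ty":0,"tz":-22,"rx":0,"ry":0,"rz":0,"fingers":1}
  ]
}}

```text
t: 20.38
tool_pos: [532.3, 256.1, 237.7]
tcp_rot: [0.636, 0.692, -0.23, 0.252]
ft_force: [-0.4, 0.6, -0.2]
grip_width: 20.4
finger_force: 0.0
```

Run:
```python
from h import *
s=sensors.observe();print(s['ft_force'],s['grip_width'])
d=cam('wrist');P=d['P'];z=P[...,2];near=(abs(P[...,0]-545)<90)&(abs(P[...,1]-160)<130)
T=R.from_quat(s['tcp_rot'])
m=near&(z>84)&(z<96);m=cv2.morphologyEx(m.astype(np.uint8),cv2.MORPH_OPEN,np.ones((3,3)))
n,l,st,_=cv2.connectedComponentsWithStats(m)
for i in range(1,n):
    p=P[l==i]
    if len(p)>60: print(len(p),p.mean(0).round(1),cv2.minAreaRect(p[:,:2].astype(np.float32)))
# shut fingertip in tool coords
t=T.inv().apply((P-s['tool_pos']).reshape(-1,3)).reshape(P.shape)
m=(abs(t[...,1])<20)&(t[...,2]<-10)&(t[...,2]>-100)&(abs(t[...,0])<14);print('tip',np.percentile(t[m],[0.5,50,99.5],axis=0))
# bar 3
P=np.mean([cam('top')['P'] for _ in range(4)],0);
m=(P[...,0]>480)&(P[...,0]<550)&(P[...,1]>-310)&(P[...,1]<-180)&(P[...,2]>10)
for p in sorted(P[m].tolist(),key=lambda p:-p[1]): 
  if 490<p[0]<545 and p[1]<-228: print(np.round(p).astype(int),end=' ')
Rt=pose(0.0,0); go([512,-330,200],Rt)
```

```text
[-0.41643359  0.57147799 -0.24753519] 20.44852793625126
2542 [536.  196.8  88.5] ((537.1099853515625, 182.86569213867188), (34.89067077636719, 141.71286010742188), 4.97468376159668)
tip [[-10.97009825 -19.90059712 -95.44308445]
 [ 10.43841713   9.57616436 -73.58731454]
 [ 13.34822855  19.87682384 -38.48912176]]
[ 505 -228   16] [ 519 -228   18] [ 509 -228   15] [ 512 -229   15] [ 502 -229   11] [ 525 -229   17] [ 522 -229   15] [ 498 -231   17] [ 502 -231   18] [ 515 -231   20] [ 518 -231   20] [ 512 -232   17] [ 522 -232   19] [ 509 -232   15] [ 529 -232   19] [ 525 -232   17] [ 498 -234   18] [ 502 -234   18] [ 512 -234   20] [ 505 -234   18] [ 508 -235   19] [ 515 -235   20] [ 518 -235   19] [ 528 -235   19] [ 525 -236   18] [ 522 -236   15] [ 501 -237   24] [ 508 -237   23] [ 505 -237   22] [ 511 -238   22] [ 498 -238   17] [ 518 -238   19] [ 522 -239   17] [ 525 -239   17] [ 515 -239   13] [ 529 -239   16] [ 507 -239   29] [ 501 -240   26] [ 511 -240   29] [ 504 -240   25] [ 499 -242   11] [ 518 -242   17] [ 504 -243   29] [ 501 -243   28] [ 510 -243   30] [ 507 -243   28] [ 500
[... 1470 characters left out ...]
26] [ 508 -279   46] [ 490 -279   22] [ 515 -280   46] [ 511 -280   45] [ 521 -280   46] [ 518 -280   45] [ 528 -281   43] [ 525 -281   41] [ 495 -282   46] [ 492 -282   42] [ 542 -283   35] [ 542 -287   33] [ 522 -289   34] [ 516 -289   32] [ 519 -289   32] [ 513 -289   30] [ 526 -290   31] [ 529 -290   31] [ 533 -290   30] [ 542 -290   32] [ 536 -291   30] [ 496 -291   31] [ 493 -291   30] [ 506 -292   32] [ 502 -292   31] [ 499 -292   30] [ 512 -292   33] [ 509 -292   32] [ 519 -292   34] [ 516 -292   31] [ 526 -293   31] [ 522 -293   30] [ 492 -295   30] [ 496 -295   29] t 20.63 pos [530.7 255.5 233.6] shift cm [-42.22  -6.89  40.15] rot [0.0244 0.7017 0.085 ] dist rows 14.1 rot rows 5.7
```

The barrel is back at (537.1,182.9), yaw 5°, just as it lay. The third bar turns out to lean at 45° wholly inside the tray, with only its tip above the rim, so I'll leave it. Now the stop arm.

Run:
```python
from h import *
Rt=pose(YAW,0)
def C(x,y,z): return np.array([*(O+x*EX+y*EY)[:2],z])
go(C(172,-10,200),Rt)
```

```text
t 20.63 pos [530.7 255.5 233.6] shift cm [-16.5   -1.01  18.36] rot [-0.0051  0.7019  0.0045] dist rows 5.9 rot rows 5.6
```

>>> {"fn": "play_rows", "kwargs": {
  "series": [
    {"tx":-3,"ty":-0.2,"tz":2,"rx":0,"ry":0.1,"rz":0,"fingers":1},
    {"tx":-6,"ty":-0.4,"tz":5,"rx":0,"ry":0.22,"rz":0,"fingers":1},
    {"tx":-9,"ty":-0.6,"tz":8,"rx":0,"ry":0.34,"rz":0,"fingers":1},
    {"tx":-12,"ty":-0.8,"tz":11,"rx":0,"ry":0.46,"rz":0,"fingers":1},
    {"tx":-14.5,"ty":-1,"tz":14,"rx":0,"ry":0.58,"rz":0,"fingers":1},
    {"tx":-16,"ty":-1,"tz":17,"rx":0,"ry":0.7,"rz":0,"fingers":1},
    {"tx":-16.5,"ty":-1,"tz":18.4,"rx":0,"ry":0.7,"rz":0,"fingers":1},
    {"tx":-16.5,"ty":-1,"tz":18.4,"rx":0,"ry":0.7,"rz":0,"fingers":1},
    {"tx":-16.5,"ty":-1,"tz":18.4,"rx":0,"ry":0.7,"rz":0,"fingers":1}
  ]
}}

```text
t: 21.38
tool_pos: [541.6, 8.1, 199.5]
tcp_rot: [0.678, 0.735, -0.002, -0.002]
ft_force: [-1.0, 2.0, 0.1]
grip_width: -0.0
finger_force: 0.0
```

```bash
cat >> h.py <<'E'
def C(x,y,z): return np.array([*(O+x*EX+y*EY)[:2],z])
E
python3 - <<'E'
from h import *
Rt=pose(YAW,0); s=sensors.observe();print(s['grip_width'],s['qpos'].round(2))
go(C(172,-10,56),Rt)
d=cam('wrist');P=d['P'];t=R.from_quat(s['tcp_rot']).inv().apply((P-s['tool_pos']).reshape(-1,3)).reshape(P.shape)
m=(abs(t[...,1])<35)&(t[...,2]<-25)&(t[...,2]>-60)&(abs(t[...,0])<16);print('tip',np.percentile(t[m],[0.5,50,99.5],axis=0).round(1))
E
```

```text
-0.015511920372915251 [-0.14  0.45  0.13  1.73 -0.07  0.98  0.09]
t 21.38 pos [541.6   8.1 199.5] shift cm [ 0.28  0.11 14.35] rot [-0.0062 -0.0001 -0.0036] dist rows 3.4 rot rows 0.1
tip [[  5.6 -14.  -59.9]
 [ 10.   -0.9 -51.5]
 [ 11.1  12.7 -39.5]]
```

>>> {"fn": "play_rows", "kwargs": {
  "series": [
    {"tx":0.2,"ty":0.1,"tz":4,"rx":0,"ry":0,"rz":0,"fingers":1},
    {"tx":0.2,"ty":0.1,"tz":8,"rx":0,"ry":0,"rz":0,"fingers":1},
    {"tx":0.2,"ty":0.1,"tz":12,"rx":0,"ry":0,"rz":0,"fingers":1},
    {"tx":0.2,"ty":0.1,"tz":14.4,"rx":0,"ry":0,"rz":0,"fingers":1},
    {"tx":0.2,"ty":0.1,"tz":14.4,"rx":0,"ry":0,"rz":0,"fingers":1},
    {"tx":0.2,"ty":0.1,"tz":14.4,"rx":0,"ry":0,"rz":0,"fingers":1}
  ]
}}

```text
t: 21.93
tool_pos: [542.3, 16.0, 55.9]
tcp_rot: [0.674, 0.739, -0.002, -0.002]
ft_force: [-0.1, 0.8, -0.1]
grip_width: 0.1
finger_force: 0.0
```

Run:
```python
from h import *
Rt=pose(YAW,0); print(sensors.observe()['ft_force'])
for w in ((144,-10),(133,-17),(121,-22),(108.5,-25),(102,-25),(96,-25)): go(C(*w,54),Rt)
```

```text
[-0.12429176  0.81131334 -0.09732458]
t 21.93 pos [542.3  16.   55.9] shift cm [ 2.3  -0.1   0.19] rot [-0.0057 -0.001   0.0073] dist rows 0.6 rot rows 0.1
t 21.93 pos [542.3  16.   55.9] shift cm [ 3.41 -0.79  0.2 ] rot [-0.0057 -0.001   0.0073] dist rows 0.8 rot rows 0.1
t 21.93 pos [542.3  16.   55.9] shift cm [ 4.61 -1.28  0.2 ] rot [-0.0057 -0.001   0.0073] dist rows 1.1 rot rows 0.1
t 21.93 pos [542.3  16.   55.9] shift cm [ 5.86 -1.57  0.21] rot [-0.0057 -0.001   0.0073] dist rows 1.5 rot rows 0.1
t 21.93 pos [542.3  16.   55.9] shift cm [ 6.51 -1.57  0.21] rot [-0.0057 -0.001   0.0073] dist rows 1.6 rot rows 0.1
t 21.93 pos [542.3  16.   55.9] shift cm [ 7.11 -1.56  0.21] rot [-0.0057 -0.001   0.0073] dist rows 1.7 rot rows 0.1
```

>>> {"fn": "play_rows", "kwargs": {
  "series": [
    {"tx":1,"ty":0,"tz":0.2,"rx":0,"ry":0,"rz":0,"fingers":1},
    {"tx":2,"ty":-0.1,"tz":0.2,"rx":0,"ry":0,"rz":0,"fingers":1},
    {"tx":2.6,"ty":-0.3,"tz":0.2,"rx":0,"ry":0,"rz":0,"fingers":1},
    {"tx":3,"ty":-0.5,"tz":0.2,"rx":0,"ry":0,"rz":0,"fingers":1},
    {"tx":3.4,"ty":-0.8,"tz":0.2,"rx":0,"ry":0,"rz":0,"fingers":1},
    {"tx":3.8,"ty":-1,"tz":0.2,"rx":0,"ry":0,"rz":0,"fingers":1},
    {"tx":4.2,"ty":-1.1,"tz":0.2,"rx":0,"ry":0,"rz":0,"fingers":1},
    {"tx":4.6,"ty":-1.3,"tz":0.2,"rx":0,"ry":0,"rz":0,"fingers":1},
    {"tx":5,"ty":-1.4,"tz":0.2,"rx":0,"ry":0,"rz":0,"fingers":1},
    {"tx":5.4,"ty":-1.5,"tz":0.2,"rx":0,"ry":0,"rz":0,"fingers":1},
    {"tx":5.8,"ty":-1.6,"tz":0.2,"rx":0,"ry":0,"rz":0,"fingers":1},
    {"tx":6.1,"ty":-1.6,"tz":0.2,"rx":0,"ry":0,"rz":0,"fingers":1},
    {"tx":6.4,"ty":-1.6,"tz":0.2,"rx":0,"ry":0,"rz":0,"fingers":1},
    {"tx":6.6,"ty":-1.6,"tz":0.2,"rx":0,"ry":0,"rz":0,"fingers":1},
    {"tx":6.7,"ty":-1.6,"tz":0.2,"rx":0,"ry":0,"rz":0,"fingers":1},
    {"tx":6.7,"ty":-1.6,"tz":0.2,"rx":0,"ry":0,"rz":0,"fingers":1},
    {"tx":6.7,"ty":-1.6,"tz":0.2,"rx":0,"ry":0,"rz":0,"fingers":1}
  ]
}}

```text
t: 23.35
tool_pos: [521.2, 77.6, 54.7]
tcp_rot: [0.676, 0.737, -0.001, -0.001]
ft_force: [0.1, -2.8, -1.2]
grip_width: 0.0
finger_force: 1.2
```

Run:
```python
from h import *
s=sensors.observe();print(s['ft_force'],s['t']);q=s['tool_pos']-O;print('cradle xy',q@EX,q@EY)
for _ in range(4): cam('top')
s=sensors.observe();print(s['ft_force']);q=s['tool_pos']-O;print('cradle xy',q@EX,q@EY)
```

```text
[ 0.07199055 -2.76582284 -1.22883037] 23.35
cradle xy 103.94443546737779 -24.663300867418368
[ 0.67334973 -3.23861286 -0.28431166]
cradle xy 103.93419833841244 -24.673184711328393
```

>>> {"fn": "play_rows", "kwargs": {
  "series": [
    {"tx":0.2,"ty":0,"tz":0,"rx":0,"ry":0,"rz":0,"fingers":1},
    {"tx":0.4,"ty":0,"tz":0,"rx":0,"ry":0,"rz":0,"fingers":1},
    {"tx":0.5,"ty":0,"tz":0,"rx":0,"ry":0,"rz":0,"fingers":1},
    {"tx":0.5,"ty":0,"tz":0,"rx":0,"ry":0,"rz":0,"fingers":1},
    {"tx":0.5,"ty":0,"tz":0,"rx":0,"ry":0,"rz":0,"fingers":1},
    {"tx":0.5,"ty":0,"tz":0,"rx":0,"ry":0,"rz":0,"fingers":1}
  ]
}}

```text
t: 24.05
tool_pos: [521.2, 77.6, 54.8]
tcp_rot: [0.678, 0.735, -0.003, 0.001]
ft_force: [0.2, -10.7, -0.4]
grip_width: -0.1
finger_force: 5.3
```

Run:
```python
from h import *
s=sensors.observe();print(s['ft_force'],s['t']);q=s['tool_pos']-O;print('cradle xy',q@EX,q@EY)
```

```text
[  0.19591138 -10.70861063  -0.43716203] 24.05
cradle xy 103.86227044309489 -24.70805740815532
```

The force climbs to 10.7 N with no further travel, so the arm is against its end stop. Retreating away from the knob, then up.

>>> {"fn": "play_rows", "kwargs": {
  "series": [
    {"tx":-0.5,"ty":0,"tz":0,"rx":0,"ry":0,"rz":0,"fingers":1},
    {"tx":-2,"ty":0,"tz":0,"rx":0,"ry":0,"rz":0,"fingers":1},
    {"tx":-4,"ty":0,"tz":-1,"rx":0,"ry":0,"rz":0,"fingers":1},
    {"tx":-4,"ty":0,"tz":-5,"rx":0,"ry":0,"rz":0,"fingers":1},
    {"tx":-4,"ty":0,"tz":-9,"rx":0,"ry":0,"rz":0,"fingers":1},
    {"tx":-1,"ty":0,"tz":-13,"rx":0,"ry":0,"rz":0,"fingers":1},
    {"tx":2,"ty":0,"tz":-16,"rx":0,"ry":0,"rz":0,"fingers":1},
    {"tx":5,"ty":0,"tz":-19,"rx":0,"ry":0,"rz":0,"fingers":1},
    {"tx":8,"ty":0,"tz":-22,"rx":0,"ry":0,"rz":0,"fingers":1},
    {"tx":11,"ty":0,"tz":-25,"rx":0,"ry":0,"rz":0,"fingers":1},
    {"tx":12,"ty":0,"tz":-26,"rx":0,"ry":0,"rz":0,"fingers":1},
    {"tx":12,"ty":0,"tz":-26,"rx":0,"ry":0,"rz":0,"fingers":1},
    {"tx":12,"ty":0,"tz":-26,"rx":0,"ry":0,"rz":0,"fingers":1}
  ]
}}

```text
t: 25.13
tool_pos: [510.9, 205.8, 315.8]
tcp_rot: [0.674, 0.739, 0.001, -0.001]
ft_force: [0.3, -0.1, -0.7]
grip_width: -0.1
finger_force: 0.0
```

Run:
```python
from h import *
d=cam('wrist');P=d['P'];Q=np.stack([(P-O)@EX,(P-O)@EY,P[...,2]],-1)
m=(Q[...,2]>98)&(Q[...,2]<120)&(Q[...,0]>70)&(Q[...,0]<140)&(abs(Q[...,1])<60);p=Q[m];print('knob',len(p),p.mean(0),cv2.minAreaRect(p[:,:2].astype(np.float32)))
m=(Q[...,2]>84)&(Q[...,2]<96)&(abs(Q[...,0])<76)&(abs(Q[...,1])<30);m=cv2.morphologyEx(m.astype(np.uint8),cv2.MORPH_OPEN,np.ones((3,3)))>0
p=Q[m];print('barrel',len(p),p[:,2].mean(),cv2.minAreaRect(p[:,:2].astype(np.float32)))
P=np.mean([cam('top')['P'] for _ in range(3)],0);m=(abs(P[...,0]-505)<75)&(P[...,1]>-282)&(P[...,1]<-95)&(P[...,2]>11)&(P[...,2]<70)
n,l,st,_=cv2.connectedComponentsWithStats(m.astype(np.uint8))
for i in range(1,n):
  if st[i][4]>15: p=P[l==i];print(p.mean(0).round(0),cv2.minAreaRect(p[:,:2].astype(np.float32)))
```

```text
knob 4 [ 80.12092017 -24.73803978 100.42020357] ((80.1109390258789, -24.650814056396484), (4.680011749267578, 0.9875539541244507), 80.20878601074219)
barrel 2034 88.46554642235519 ((0.743316650390625, -0.10698318481445312), (33.99482345581055, 139.8329620361328), 89.47449493408203)
[ 511. -251.   29.] ((503.6664733886719, -231.4642333984375), (147.8824920654297, 99.6325454711914), 1.2750506401062012)
[ 541. -157.   17.] ((542.5270385742188, -156.7244110107422), (58.36573028564453, 15.016398429870605), 3.149270534515381)
```

Run:
```python
from h import *
for n in('top','side'):
    P=cam(n)['P'];Q=np.stack([(P-O)@EX,(P-O)@EY,P[...,2]],-1)
    m=(Q[...,2]>97)&(Q[...,2]<122)&(Q[...,0]>65)&(Q[...,0]<140)&(abs(Q[...,1])<60);p=Q[m];print(n,len(p),p.mean(0) if len(p) else '')
print(r.close_job())
```

```text
top 17 [ 86.8158978  -25.56285091 109.58794704]
side 21 [ 88.6897092  -24.64870363 107.47270896]
the job is handed in; nothing more can be done
None
```

The job is handed in at about 25 s of the 72 s: all three bars are in the tray (one leans against a wall, its tip about 1 cm above the rim), the empty barrel is back on its rollers with its mouth the same way, and the stop arm is home against its end stop.

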